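Pin a sprung buffer with its spring cotter

TASK

The right-hand sprung buffer on the beam still lacks its spring cotter. Stand the steel knob weight centred on that buffer's head and let go, so that its spring goes down and the cross hole in its tail comes out under the beam; push the loose cotter's straight leg through the hole until the bow snaps round the tail, as on the other buffer. Then lift the weight off and stand it upright on the bench top, clear of the beam and its foot board, without disturbing the matchbox or the glue bottle.

Things in the scene. Friction and masses are not known exactly. Their poses are not given: they have to be found in the camera images.
- beam: fixed dark steel bar, 234 (own x) x 64 (own y) x 8 mm, level, bolted on a wooden block (66 x 60 mm) under its middle with a foot board (200 x 90 x 12 mm); both ends overhang. Underside 75 mm, top 83 mm over the bench. Origin on the bench under its middle; x runs along the bench to the robot's left, z up. Buffers at x -85 mm (right, open) and +85 mm (left, finished)
- open_buffer: fixed housing of the right-hand buffer, which lacks its cotter (its head stands about 10 mm higher than the other's): 52 mm square flange and round housing, up to 119 mm over the bench. Origin on the bench on the buffer's axis, axes parallel to the beam's. A tall parts cabinet stands close behind the beam and bins behind the cotter: come and go from the robot's side
- pinned_buffer: the finished left-hand buffer, fixed, same shape, its cotter already in, pushed in from the beam's left end: a model of the end state. Origin on the bench on its axis. Its cotter's loop stands out 93 mm from the axis
- plunger (a joint): the open buffer's plunger (head, shank, tail): 0 = up as found, grows as the head is pressed, stop at 0.016 m. Its spring needs 2 N to start and 5 N at the stop; the weight holds it there. At 0 the cross hole is hidden in the beam; at the stop its centre is 7 mm under the beam. Pinned and unloaded it comes up to about 0.010 and hangs on the cotter
- tail_hole (a point): centre of the cross hole in the open buffer's tail; moves with the plunger (84 mm over the bench when up, 68 when down). Tail 22 mm in diameter, ending 12 mm under the hole's centre; hole 10 mm in diameter, level, straight through along this point's x (the beam's x), 32 mm in from the beam's right end, from where the 6 mm leg goes in; 52 mm from the block
- head_face (a point): centre of the open buffer's flat round top face, 90 mm across; moves with the plunger (146 mm over the bench when up, 130 mm when down). Head and weight stand over the cotter's way in, so the hand that pushes it by the loop has to lean back from them
- cotter: loose spring cotter of 6 mm steel wire, 132 mm long, lying flat, leg roughly to the robot's left. Origin under the centre of its oblong double loop (46 long in x, 28 wide in y, 12 mm high; sides straight for 18 mm, grip across y). Straight leg along +x at y -11, z 3 mm, to a 4 mm thick tip at x 109. Sprung bow leg beside it on +y, same height, flared end at x 98 mm. Pushing home takes 5 to 10 N
- bow (a joint): spring opening of the cotter's bow leg, 0 when relaxed; it opens to 0.06 to 0.1 rad as its neck rides over the tail and falls back below 0.03 when it has snapped round, gripping the tail lightly
- cotter_seat (a point): point on the axis of the cotter's straight leg, 70 mm ahead of the loop's centre: it lies at the hole's centre when the bow has snapped round the tail. Axes as the cotter's
- weight: loose plain steel weight with a knob, about 0.8 kg: disc 80 mm in diameter and 22 mm high, neck, knob 28 mm in diameter from 33 to 52 mm. Origin at the centre of its base, z up
- match_box: loose matchbox 35 x 52 x 14 mm, to be left alone
- glue_bottle: loose glue bottle 30 mm across, 100 mm high, to be left alone

How it is judged:
By the outcome, as a careful person would: the job done as asked, in the order asked, and still so for the second after the job is handed in, with the robot touching nothing.
It also fails if it takes over 67 s, if anything falls off the work surface, if the arm or the gripper's body presses on something with over 40 N, if the wrist force passes 120 N, or if a joint passes its speed limit or range.

ROBOT

A 6-joint arm with a two-finger parallel gripper is mounted at the origin on a cart in front of the work surface, level with it; the furniture and walls round the work are solid. World frame = base frame: x ahead of the robot, y to its left, z up, the work surface at z = 0. Lengths are in m, angles in rad, forces in N, time in s.
With the tool pointing down it reaches from about 0.225 to 0.875 m from the base axis. Payload 3.4 kg.
Tool frame: the origin (TCP) lies between the finger pads; the fingertips stand 11 mm ahead of it and the grasp point (between the pads) lies 8 mm behind it; z points along the fingers, y is the line along which they close (so a half turn about z gives the same grasp; the last joint's range is limited). The gripper opens to 85 mm and grips with 20 to 120 N. Pads are 22 mm wide; open, the fingers measure 114 mm over their backs; the gripper's body (76 mm by 85 mm) begins 54 mm behind the grasp point. The pads swing forward as they close: fully open they stand 13 mm farther back than shut.
Start: joints at [-1.318, 0.276, 1.505, -0, 1.361, -0.121], TCP at [0.21, -0.535, 0.242] pointing down, gripper open.
Joint ranges: [-2.89, 2.89], [-0.75, 2.08], [0.22, 2.7], [-1.18, 4.32], [0.11, 2.71], [-2.7, 2.7]. Speed limits (rad/s): [2.57, 2.57, 3.14, 3.14, 3.14, 3.14].

INTERFACE

Orientations are given as a unit quaternion [w, x, y, z].
In Python, from rig import sensors, eyes, manip gives the robot as it stands.
- The arm moves only by the tool drive_tool, never from a script. Its argument "deltas" is a list of rows, each an object with "linear": the shift along the world's x, y, z in mm, a list of three; "twist": the turn about the world's z in degrees; "claw": the opening, from 0 (shut) to 1 (fully open). In form: [{"linear": [tx, ty, tz], "twist": twist, "claw": claw}, ...]. A call has 1 to 12 rows; each row is the pose to reach, as a shift and turn from the pose commanded when the call began; what a row does not reach only later rows make up. A row lasts 1/12 s, in which the tool goes at most 41.7 mm and 7.16 degrees, less where a joint would pass 70% of its speed; a pose out of reach is approached as far as the arm can. A call with a gripper value outside its range is refused whole. The fingers move at their own pace and stop on an object; "squeeze" is the grip in N (left out, the last holds). Time passes only in rows, so rows that repeat a pose let the fingers close. It gives the time, the measured TCP pose, the force, the opening and the grip force at its end, in the units of the state.
- sensors.get_state(): the state, without advancing time (a new reading comes with each control period).
- eyes.get_image(name): name is "scene" or "top" or "wrist"; returns the picture (400x640x3 uint8, red, green, blue); there is no depth.
- eyes.camera_model(name): a dict with "intrinsics" (3x3 intrinsics, pixels), "R" (3x3) and "t" (3): a world point X has camera coordinates R X + t. Camera axes: x right, y down, z forward; pixel columns grow to the right and rows downward; lengths in m; the calibration is good to about 2 mm. A picture is of the moment at which its call begins: read the wrist's pose just before it. camera_model takes no time and is no camera call; for the wrist camera it gives the pose at the moment of the call.
- manip.sign_off(): hands the job in; it is judged then, once.
The state is a dict: "clock": time; "qpos": joint angles; "qd": joint speeds; "effort": joint torques, N m; "position": TCP position; "ee_rot": TCP orientation; "contact_force": force on the tool from outside, world axes, zero at the start; "moment": the same for the moment, N m; "width": finger opening in m; "gripper_force": force on a finger pad.
Only numpy, scipy, OpenCV 4.12 (cv2) and the standard library are available. Lean on these libraries where they do the work, as an engineer would, in place of code of your own. Each camera call takes 0.05 s, during which the arm holds its last target. There are 200 camera calls.

## Working session

There is one attempt and no reset: what is moved stays moved. The work goes in short steps, Python scripts to look and compute and a tool call to move; the robot and the scene stay as the last step left them, time stands still between calls to the robot, and variables do not carry over. Pictures are saved under pics/ and viewed, at most 10 in all, crops included, and the job is handed in when it is done.

Besides the shell and the picture viewer there is one more tool, called after "Request:" as name([rows], argument=value, ...), one row to a line, values as JSON. drive_tool: Moves the arm, as the interface text tells. Its arguments: {"type":"object","properties":{"deltas":{"type":"array","items":{"type":"object","properties":{"linear":{"type":"array","items":{"type":"number"}},"twist":{"type":"number"},"claw":{"type":"number"}}}},"squeeze":{"type":"number"}},"required":["deltas"]}

```bash
mkdir -p pics; ls
python3 - <<'E'
from rig import sensors, eyes
import cv2,numpy as np
for n in("scene","top"):
    im=eyes.get_image(n); cv2.imwrite(f"pics/{n}0.png",im[:,:,::-1])
    m=eyes.camera_model(n); print(n,np.round(m["intrinsics"],1).tolist(),np.round(m["R"],4).tolist(),np.round(m["t"],4).tolist(), "cam",np.round(-np.array(m["R"]).T@m["t"],3))
s=sensors.get_state();print(s)
E
```

```text
pics
scene [[407.0, 0.0, 322.2], [0.0, 407.0, 201.9], [0.0, 0.0, 1.0]] [[-0.5264, -0.8503, -0.0002], [-0.5153, 0.3192, -0.7953], [0.6763, -0.4185, -0.6062]] [0.1384, 0.4161, 0.6787] cam [-0.172  0.269  0.742]
top [[437.5, 0.0, 320.9], [0.0, 437.5, 198.3], [0.0, 0.0, 1.0]] [[-0.0038, -0.9999, 0.0134], [-0.994, 0.0023, -0.1089], [0.1089, -0.0138, -0.994]] [-0.1597, 0.5345, 1.0601] cam [ 0.415 -0.146  1.114]
{'clock': 0.1, 'qpos': array([-1.31799821e+00,  2.76528634e-01,  1.50601202e+00,  5.33332168e-06,
        1.36065700e+00, -1.21012272e-01]), 'qd': array([ 3.56187145e-04,  2.28545156e-04, -4.66332007e-03, -1.83914667e-05,
        1.40009147e-03,  1.27703089e-04]), 'effort': array([ 1.24454673e-03, -4.17698085e+01, -2.46406281e+01, -1.77361671e-04,
        5.93230114e-03,  5.55154642e-06]), 'position': array([ 0.20984934, -0.53486674,  0.24152577]), 'ee_rot': array([-8.00931732e-04,  9.82583800e-01,  1.85818276e-01, -5.02390253e-05]), 'contact_force': array([ 0.43300897,  1.33173086, -0.27491753]), 'moment': array([0.02668773, 0.02908173, 0.01285189]), 'gripper_force': 0.0, 'width': 0.08551900019282378}
```

View pics/scene0.png

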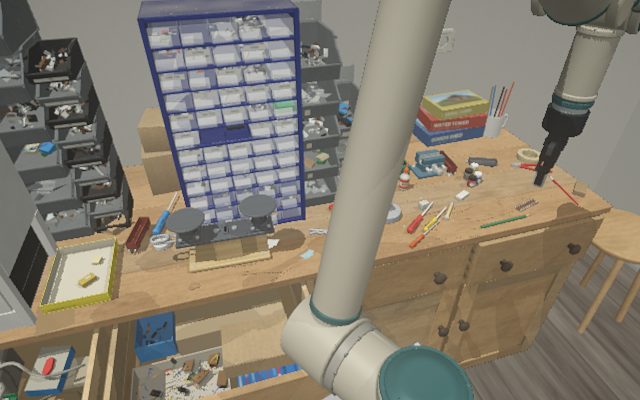

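View pics/top0.png

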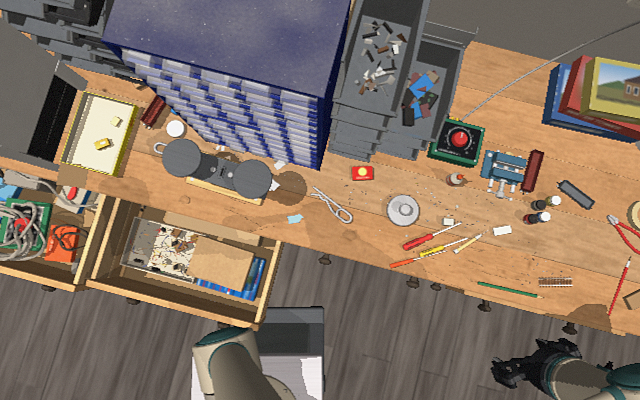

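The top view shows the two buffer heads at about (182,158) and (253,178), the cotter at (332,207) with its loop at lower right, the weight at (403,210), the matchbox at (362,172) and the bottle at (456,180). Next I turn these into rough world positions and move the wrist camera over them.

```bash
cat > h.py <<'E'
from rig import sensors, eyes
import cv2,numpy as np
def ray(m,u,v,z):
    R=np.array(m["R"]);c=-R.T@np.array(m["t"]);d=R.T@np.linalg.solve(np.array(m["intrinsics"]),[u,v,1.]);return c+d*(z-c[2])/d[2]
def proj(m,X):
    p=(np.array(m["R"])@np.atleast_2d(X).T+np.array(m["t"])[:,None]);p=np.array(m["intrinsics"])@p;return (p[:2]/p[2]).T
E
python3 - <<'E'
from h import *
m=eyes.camera_model("top")
for n,u,v,z in[("Lhead",182,158,.136),("Rhead",253,178,.146),("loop",344,216,.006),("tip",314,188,.003),("weight",403,210,.022),("match",362,172,.014),("glue",456,178,.1),("board r",262,200,.012)]:
    print(n,ray(m,u,v,z).round(3))
w=eyes.camera_model("wrist"); s=sensors.get_state()
R=np.array(w["R"]);print(w["intrinsics"],(-R.T@w["t"]).round(3),R.round(3))
im=cv2.imread("pics/top0.png")[110:270,130:490]; cv2.imwrite("pics/c1.png",cv2.resize(im,None,fx=2.2,fy=2.2,interpolation=cv2.INTER_CUBIC))
E
```

```text
Lhead [0.615 0.154 0.136]
Rhead [ 0.567 -0.008  0.146]
loop [ 0.491 -0.22   0.006]
tip [ 0.564 -0.144  0.003]
weight [ 0.505 -0.367  0.022]
match [ 0.603 -0.267  0.014]
glue [ 0.574 -0.479  0.1  ]
board r [ 0.532 -0.013  0.012]
[[293.61917508   0.         318.08485338]
 [  0.         293.61917508 196.60394053]
 [  0.           0.           1.        ]] [ 0.276 -0.508  0.373] [[ 0.365 -0.931 -0.002]
 [-0.893 -0.351  0.281]
 [-0.263 -0.101 -0.96 ]]
```

View pics/c1.png

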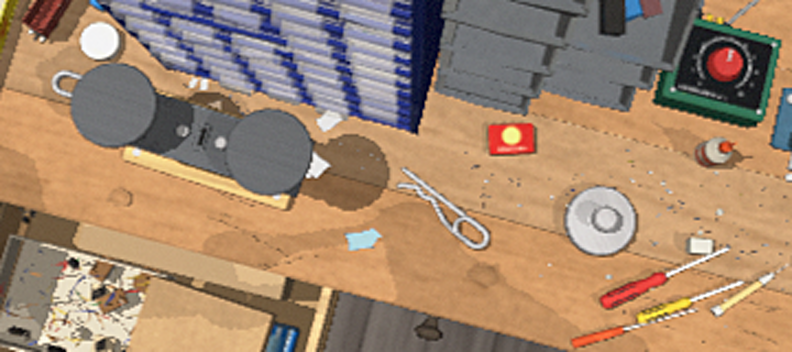

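Request:
drive_tool([
  {"linear": [25,22,5],"twist": 3,"claw": 1},
  {"linear": [50,45,10],"twist": 6,"claw": 1},
  {"linear": [75,67,20],"twist": 9,"claw": 1},
  {"linear": [100,90,30],"twist": 12,"claw": 1},
  {"linear": [125,112,40],"twist": 15,"claw": 1},
  {"linear": [150,135,50],"twist": 18,"claw": 1},
  {"linear": [175,157,60],"twist": 21,"claw": 1},
  {"linear": [195,180,60],"twist": 24,"claw": 1},
  {"linear": [215,205,60],"twist": 27,"claw": 1},
  {"linear": [230,230,60],"twist": 31,"claw": 1},
  {"linear": [240,245,60],"twist": 31,"claw": 1},
  {"linear": [240,245,60],"twist": 31,"claw": 1},
])

```text
clock: 1.1
position: [0.4515, -0.2869, 0.302]
ee_rot: [-0.001, 0.896, 0.444, 0.001]
contact_force: [0.6, 0.5, -0.3]
width: 0.0853
gripper_force: 0.0
```

Run:
```python
from h import *
import pickle
m=eyes.camera_model("wrist"); im=eyes.get_image("wrist")[:,:,::-1]; cv2.imwrite("pics/w1.png",im); pickle.dump(m,open("w1.pkl","wb"))
t=cv2.imread("pics/top0.png")[320:400,470:640]; s=cv2.imread("pics/scene0.png")[60:210,500:610]
a=cv2.resize(t,(425,200)); b=cv2.resize(s,(220,300))
c=np.zeros((600,800,3),np.uint8); c[:400,:640]=im; c[400:,:425]=a; c[300:,580:800]=b
cv2.imwrite("pics/v1.png",c)
print(sensors.get_state()["position"])
```

```text
[ 0.45050874 -0.28881301  0.30197688]
```

View pics/v1.png

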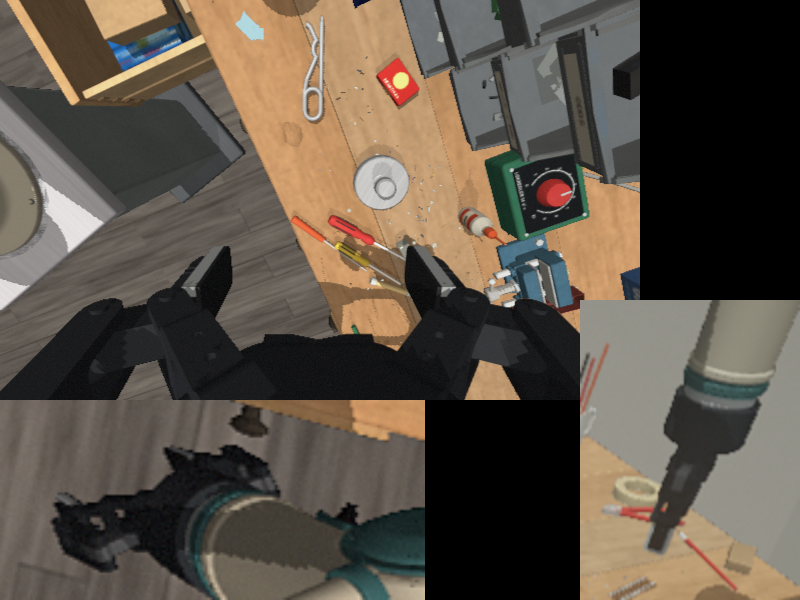

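The wrist view shows the weight's disc at (381,182) with its knob at (385,187), and the cotter with its loop at about (314,103) and leg tip at (322,17). No camera body sticks out of the gripper. I'll segment these for numbers.

Run:
```python
from h import *
import pickle
from scipy.optimize import least_squares
m=pickle.load(open("w1.pkl","rb")); im=cv2.imread("pics/w1.png"); hsv=cv2.cvtColor(im,cv2.COLOR_BGR2HSV)
mask=((hsv[...,1]<60)&(hsv[...,2]>90)).astype(np.uint8)
n,l,st,ce=cv2.connectedComponentsWithStats(mask,connectivity=8)
for i in range(1,n):
    x,y,w,h,a=st[i]
    if a>150 and 270<x+w/2<430 and y+h/2<230: print(i,st[i],ce[i].round(1))
# cotter
ic=l[100,303:308].max() or l[90:120,300:328].max(); 
mc=np.zeros_like(mask); ids=set(np.unique(l[5:125,298:330]))-{0}
for i in ids:
    if st[i][4]>60: mc|=(l==i).astype(np.uint8)
ys,xs=np.nonzero(mc[:130,290:335]);xs+=290
P=np.array([ray(m,u,v,.006)[:2] for u,v in zip(xs,ys)])
# model: distance of mask points to cotter skeleton
def skel():
    s=[]
    for t in np.linspace(-9,9,19): s+= [(t,-11),(t,11)]
    for t in np.linspace(-np.pi/2,np.pi/2,25): s+=[(9+12*np.cos(t)-1,11*np.sin(t)),(-9-11*np.cos(t),11*np.sin(t))]
    for t in np.linspace(9,109,80): s.append((t,-11))
    return np.array(s)/1000
S=skel()
from scipy.spatial import cKDTree
T=cKDTree(P)
def res(p):
    c,s=np.cos(p[2]),np.sin(p[2]);Q=S@np.array([[c,s],[-s,c]])+p[:2]
    return np.minimum(T.query(Q)[0],.02)
best=min((least_squares(res,[x,y,a],x_scale=[.01,.01,.1],diff_step=1e-3) for x in(.48,.49,.5) for y in(-.21,-.22) for a in(.85,.95,1.05)),key=lambda r:r.cost)
print("cotter",best.x,np.degrees(best.x[2]),best.cost,res(best.x).mean())
# weight
cs=cv2.HoughCircles(cv2.GaussianBlur(cv2.cvtColor(im,cv2.COLOR_BGR2GRAY),(3,3),0)[140:225,340:425],cv2.HOUGH_GRADIENT,1,5,param1=120,param2=15,minRadius=6,maxRadius=32)
print(cs[0][:6]+[340,140,0] if cs is not None else None)
d=cv2.resize(im[0:230,270:430],None,fx=3,fy=2.6*1) 
d=cv2.resize(im[0:225,270:430],None,fx=2.6,fy=2.6,interpolation=cv2.INTER_CUBIC)
c,s=np.cos(best.x[2]),np.sin(best.x[2]);Q=S@np.array([[c,s],[-s,c]])+best.x[:2]
for u,v in proj(m,np.c_[Q,np.full(len(Q),.006)]): cv2.circle(d,(int((u-270+.5)*2.6),int((v+.5)*2.6)),1,(0,0,255),-1)
cv2.imwrite("pics/v2.png",d)
```

```text
2 [ 402    0   52   78 2154] [426.   33.9]
6 [ 303   16   21  105 1027] [314.8  70.3]
70 [ 354  153   55   57 2389] [380.8 181.7]
cotter [ 0.49575839 -0.21768478  0.91823819] 52.61117277771406 1.536678619139492e-05 0.0003750345179035705
[[380.5        182.5         25.70000076]
 [377.5        178.5         23.5       ]
 [384.5        186.5         10.5       ]
 [375.5        186.5         20.20000076]
 [391.5        182.5         16.10000038]
 [385.5        179.5         22.39999962]]
```

View pics/v2.png

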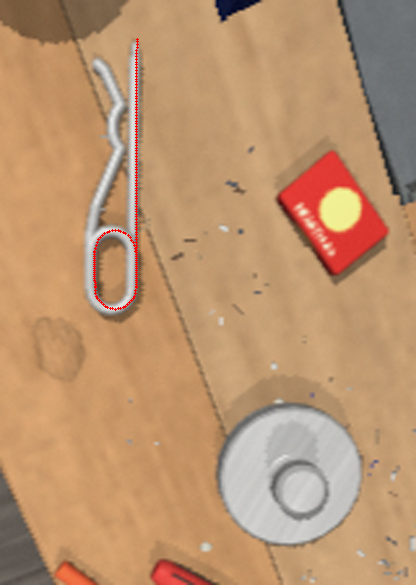

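Run:
```python
from h import *
import pickle
m=pickle.load(open("w1.pkl","rb"))
print(ray(m,270+301/2.6,489/2.6,.050),ray(m,381.5,182.5,.013),ray(m,380.5,182,.018))
t=eyes.camera_model("top")
im=cv2.imread("pics/top0.png")
# heads: dark gray circles
g=cv2.cvtColor(im,cv2.COLOR_BGR2GRAY)[130:210,150:290]
cs=cv2.HoughCircles(cv2.resize(g,None,fx=4,fy=4,interpolation=cv2.INTER_CUBIC),cv2.HOUGH_GRADIENT,1,150,param1=100,param2=15,minRadius=60,maxRadius=100)
for x,y,r in cs[0][:3]:
    u,v=x/4+150-.4,y/4+130-.4; print(u,v,r/4,ray(t,u,v,.146),ray(t,u,v,.136))
# cabinet front line at bench
print(ray(t,130+418/2.2,110+130/2.2,0),ray(t,130+165/2.2,110+70/2.2,0))
s=sensors.get_state();print(s["position"],s["qpos"])
```

```text
[ 0.5063338  -0.36389147  0.05      ] [ 0.50719071 -0.36596702  0.013     ] [ 0.50630186 -0.36284644  0.018     ]
250.975 178.725 19.6 [ 0.56567224 -0.00377398  0.146     ] [ 0.56722628 -0.00230199  0.136     ]
179.975 157.475 19.05 [0.61405947 0.15555765 0.146     ] [0.61611333 0.15867548 0.136     ]
264.725 131.975 22.1 [ 0.67243565 -0.03333649  0.146     ] [ 0.67509252 -0.03216988  0.136     ]
[ 0.61319277 -0.15972614  0.        ] [0.68518777 0.13783509 0.        ]
[ 0.45050874 -0.28881301  0.30197688] [-7.00109090e-01  1.87519940e-01  1.47806434e+00 -3.63509855e-05
  1.47675681e+00 -4.72304859e-02]
```

Request:
drive_tool([
  {"linear": [0,25,5],"twist": 5,"claw": 1},
  {"linear": [0,50,10],"twist": 11,"claw": 1},
  {"linear": [0,75,15],"twist": 18,"claw": 1},
  {"linear": [10,100,20],"twist": 25,"claw": 1},
  {"linear": [20,130,25],"twist": 32,"claw": 1},
  {"linear": [30,160,28],"twist": 39,"claw": 1},
  {"linear": [40,190,28],"twist": 46,"claw": 1},
  {"linear": [50,220,28],"twist": 53,"claw": 1},
  {"linear": [60,250,28],"twist": 60,"claw": 1},
  {"linear": [70,280,28],"twist": 67,"claw": 1},
  {"linear": [80,310,28],"twist": 74,"claw": 1},
  {"linear": [85,330,28],"twist": 81,"claw": 1},
])

```text
clock: 2.15
position: [0.5358, 0.0409, 0.3299]
ee_rot: [-0.0, 0.393, 0.92, 0.0]
contact_force: [-0.2, 0.3, 0.1]
width: 0.0855
gripper_force: 0.0
```

Request:
drive_tool([
  {"linear": [10,20,0],"twist": 7,"claw": 1},
  {"linear": [18,35,0],"twist": 14,"claw": 1},
  {"linear": [25,45,0],"twist": 21,"claw": 1},
  {"linear": [25,45,0],"twist": 27,"claw": 1},
  {"linear": [25,45,0],"twist": 29,"claw": 1},
  {"linear": [25,45,0],"twist": 29,"claw": 1},
  {"linear": [25,45,0],"twist": 29,"claw": 1},
])

```text
clock: 2.73
position: [0.5601, 0.0836, 0.33]
ee_rot: [-0.0, 0.154, 0.988, -0.0]
contact_force: [0.4, 0.5, 1.1]
width: 0.0855
gripper_force: 0.0
```

Run:
```python
from h import *
import pickle
m=eyes.camera_model("wrist"); im=eyes.get_image("wrist")[:,:,::-1]; cv2.imwrite("pics/w2.png",im); pickle.dump(m,open("w2.pkl","wb"))
g=cv2.cvtColor(im,cv2.COLOR_BGR2GRAY)
cs=cv2.HoughCircles(cv2.GaussianBlur(g,(3,3),0),cv2.HOUGH_GRADIENT,1,60,param1=100,param2=18,minRadius=35,maxRadius=60)
for x,y,r in cs[0][:5]: print(x,y,r,ray(m,x,y,.146).round(4),ray(m,x,y,.136).round(4))
print(sensors.get_state()["position"])
```

```text
316.5 270.5 56.1 [0.6677 0.0476 0.146 ] [0.6733 0.0458 0.136 ]
248.5 206.5 36.3 [ 0.5668 -0.0007  0.146 ] [ 0.5692 -0.0041  0.136 ]
398.5 207.5 41.6 [0.6196 0.1605 0.146 ] [0.6236 0.1623 0.136 ]
137.5 240.5 56.1 [ 0.5663 -0.1399  0.146 ] [ 0.5687 -0.1477  0.136 ]
381.5 277.5 44.0 [0.7009 0.1201 0.146 ] [0.7076 0.1205 0.136 ]
[0.56004273 0.08366481 0.33009407]
```

View pics/w2.png

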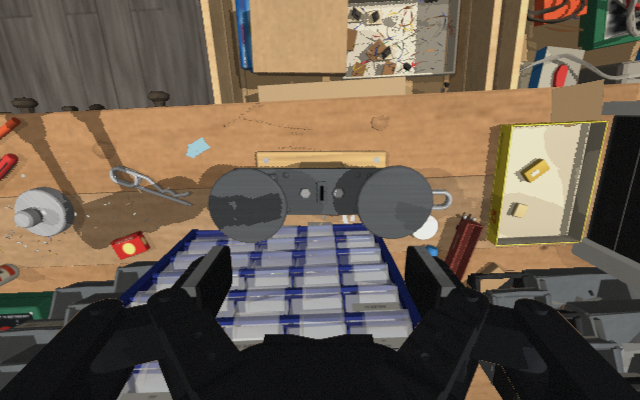

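The view shows the right (open) head at about (248,205), radius 39, and the left head at (396,202). The beam edges lie nearly level in the picture, and the cabinet edge is just behind the heads. I'll compute the axis and beam angle from these.

Run:
```python
from h import *
import pickle
m=pickle.load(open("w2.pkl","rb")); im=cv2.imread("pics/w2.png")
# fit heads by maximizing edge gradient along projected circle
g=cv2.GaussianBlur(cv2.cvtColor(im,cv2.COLOR_BGR2GRAY),(0,0),1).astype(np.float32)
sat=cv2.GaussianBlur(cv2.cvtColor(im,cv2.COLOR_BGR2HSV)[...,1],(0,0),1).astype(np.float32)
th=np.linspace(0,2*np.pi,180,endpoint=False);C=np.c_[np.cos(th),np.sin(th)]
def samp(I,X): p=proj(m,X).astype(np.float32); return cv2.remap(I,p[:,0][None],p[:,1][None],cv2.INTER_LINEAR)[0]
from scipy.optimize import minimize
for x,y,z in[(.568,-.002,.146),(.618,.16,.136)]:
    def f(p):
        s=0
        for I in(g,sat):
            d=samp(I,np.c_[p[:2]+C*.0475,np.full(180,z)])-samp(I,np.c_[p[:2]+C*.0425,np.full(180,z)]); s+=np.minimum(np.abs(d),40).sum()
        return -s
    G=[(f((x+a,y+b)),x+a,y+b) for a in np.arange(-.012,.0121,.001) for b in np.arange(-.012,.0121,.001)]
    print(min(G))
A=ray(m,248,205,.146);B=ray(m,396,202,.136);print(A,B,np.degrees(np.arctan2(*(B-A)[[1,0]])),np.linalg.norm((B-A)[:2]))
for (a,b,z) in[((262,166.5),(380,167),.083),((257,152),(386,152.5),.012),((289,214),(356,214.5),.083)]:
    a=ray(m,*a,z);b=ray(m,*b,z);print(a,b,np.degrees(np.arctan2(*(b-a)[[1,0]])))
print(ray(m,321.5,193,.083))
```

```text
(np.float32(-9395.995), np.float64(0.565), np.float64(-0.0019999999999999896))
(np.float32(-10820.199), np.float64(0.618), np.float64(0.16))
[ 5.6497443e-01 -5.6420574e-04  1.4600000e-01] [0.61619209 0.16106735 0.136     ] 72.41768163487387 0.16955237761834235
[0.5360277 0.0149623 0.083    ] [0.58349736 0.1613202  0.083     ] 72.03006977023688
[ 0.52107418 -0.00143198  0.012     ] [0.58177652 0.18598527 0.012     ] 72.05344271827204
[0.60873885 0.02675201 0.083     ] [0.6373069  0.11376808 0.083     ] 71.8245964843685
[0.59384513 0.07803748 0.083     ]
```

Request:
drive_tool([
  {"linear": [-5,-25,0],"twist": 0,"claw": 1},
  {"linear": [-10,-60,0],"twist": 0,"claw": 1},
  {"linear": [-14,-100,0],"twist": 0,"claw": 1},
  {"linear": [-19,-140,0],"twist": 0,"claw": 1},
  {"linear": [-24,-180,-10],"twist": 0,"claw": 1},
  {"linear": [-29,-220,-20],"twist": 0,"claw": 1},
  {"linear": [-34,-260,-35],"twist": 0,"claw": 1},
  {"linear": [-38,-300,-50],"twist": 0,"claw": 1},
  {"linear": [-43,-340,-65],"twist": 0,"claw": 1},
  {"linear": [-48,-380,-80],"twist": 0,"claw": 1},
  {"linear": [-52,-415,-100],"twist": 0,"claw": 1},
  {"linear": [-53,-440,-125],"twist": 0,"claw": 1},
])

```text
clock: 3.78
position: [0.5064, -0.3598, 0.2062]
ee_rot: [0.002, 0.154, 0.988, -0.002]
contact_force: [1.4, -0.3, 1.1]
width: 0.0853
gripper_force: 0.0
```

Request:
drive_tool([
  {"linear": [0,-9,-20],"twist": 0,"claw": 1},
  {"linear": [-1,-9,-45],"twist": 0,"claw": 1},
  {"linear": [-1,-9,-75],"twist": 0,"claw": 1},
  {"linear": [-1,-9,-105],"twist": 0,"claw": 1},
  {"linear": [-1,-9,-130],"twist": 0,"claw": 1},
  {"linear": [-1,-9,-150],"twist": 0,"claw": 1},
  {"linear": [-1,-9,-160],"twist": 0,"claw": 1},
  {"linear": [-1,-9,-167],"twist": 0,"claw": 1},
  {"linear": [-1,-9,-167],"twist": 0,"claw": 1},
])

```text
clock: 4.53
position: [0.5054, -0.3643, 0.0373]
ee_rot: [-0.001, 0.153, 0.988, 0.0]
contact_force: [-0.0, 0.5, 0.5]
width: 0.0857
gripper_force: 0.0
```

Request:
drive_tool([
  {"linear": [0,0,0],"twist": 0,"claw": 0.2},
  {"linear": [0,0,0],"twist": 0,"claw": 0},
  {"linear": [0,0,0],"twist": 0,"claw": 0},
  {"linear": [0,0,0],"twist": 0,"claw": 0},
  {"linear": [0,0,0],"twist": 0,"claw": 0},
  {"linear": [0,0,0],"twist": 0,"claw": 0},
  {"linear": [0,0,0],"twist": 0,"claw": 0},
  {"linear": [0,0,0],"twist": 0,"claw": 0},
  {"linear": [0,0,0],"twist": 0,"claw": 0},
  {"linear": [0,0,0],"twist": 0,"claw": 0},
], squeeze=60)

```text
clock: 5.37
position: [0.5063, -0.3651, 0.0397]
ee_rot: [0.001, 0.153, 0.988, -0.001]
contact_force: [-1.0, 1.0, 6.1]
width: 0.0253
gripper_force: 58.8
```

Request:
drive_tool([
  {"linear": [0,0,3],"twist": 0,"claw": 0},
  {"linear": [0,0,8],"twist": 0,"claw": 0},
  {"linear": [0,0,15],"twist": 0,"claw": 0},
  {"linear": [0,0,25],"twist": 0,"claw": 0},
  {"linear": [0,0,40],"twist": 0,"claw": 0},
  {"linear": [0,0,60],"twist": 0,"claw": 0},
  {"linear": [0,0,80],"twist": 0,"claw": 0},
  {"linear": [0,0,100],"twist": 0,"claw": 0},
  {"linear": [0,0,120],"twist": 0,"claw": 0},
  {"linear": [0,0,140],"twist": 0,"claw": 0},
  {"linear": [0,0,160],"twist": 0,"claw": 0},
  {"linear": [0,0,160],"twist": 0,"claw": 0},
])

```text
clock: 6.37
position: [0.5078, -0.3658, 0.2033]
ee_rot: [0.004, 0.153, 0.988, -0.002]
contact_force: [2.8, -1.1, -7.4]
width: 0.0256
gripper_force: 59.8
```

Run:
```python
from h import *
s=sensors.get_state();print(s["position"],s["contact_force"],s["moment"],s["width"])
m=eyes.camera_model("wrist");w=eyes.get_image("wrist")[:,:,::-1]
t=eyes.camera_model("top");i=eyes.get_image("top")[:,:,::-1]
u,v=proj(t,[.506,-.365,.18])[0];u=int(u);v=int(v);print(u,v)
c=i[v-70:v+70,u-80:u+80]
sc=eyes.camera_model("scene");j=eyes.get_image("scene")[:,:,::-1];a,b=proj(sc,[.506,-.365,.18])[0].astype(int);print(a,b)
d=j[max(b-70,0):b+70,a-80:a+80]
o=np.zeros((600,800,3),np.uint8)
o[:280,:320]=cv2.resize(c,(320,280)); o[:280,320:640]=cv2.resize(d,(320,280)); o[280:600,:512]=cv2.resize(w,(512,320))
cv2.imwrite("pics/v3.png",o)
```

```text
[ 0.50778589 -0.36576572  0.20325982] [ 2.80154113 -1.08783425 -7.42580969] [-0.17661829 -0.24681337  0.01068721] 0.025578837982680378
416 203
391 161
```

View pics/v3.png

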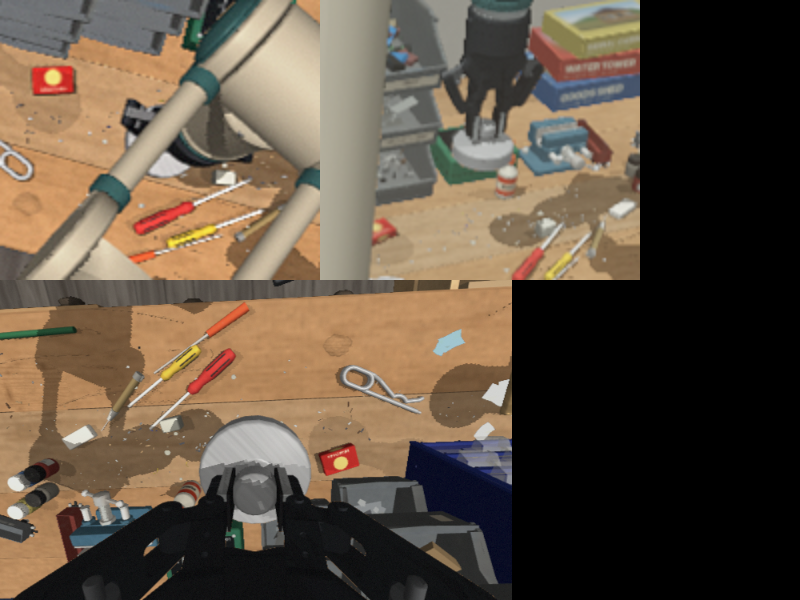

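The weight hangs level in the grip, and its disc spans about x 250–387 in the wrist picture. I'll check its offset from the TCP axis before carrying it.

Run:
```python
from h import *
s=sensors.get_state();p=s["position"];m=eyes.camera_model("wrist")
q=s["ee_rot"];w,x,y,z=q;tx=np.array([1-2*(y*y+z*z),2*(x*y+w*z)]);print("yaw",np.degrees(np.arctan2(tx[1],tx[0])),p)
im=eyes.get_image("wrist")[:,:,::-1];g=cv2.GaussianBlur(cv2.cvtColor(im,cv2.COLOR_BGR2GRAY),(0,0),1).astype(np.float32)
sat=cv2.GaussianBlur(cv2.cvtColor(im,cv2.COLOR_BGR2HSV)[...,1],(0,0),1).astype(np.float32)
a0=np.arctan2(tx[1],tx[0]);th=a0+np.radians(np.linspace(-75,75,120));C=np.c_[np.cos(th),np.sin(th)]
def samp(I,X): q=proj(m,X).astype(np.float32); return cv2.remap(I,q[:,0][None],q[:,1][None],cv2.INTER_LINEAR)[0]
G=[]
for dz in np.arange(-.026,-.009,.002):
  for a in np.arange(-.01,.0101,.001):
    for b in np.arange(-.006,.0061,.001):
      c=p[:2]+tx*a+np.array([tx[1],-tx[0]])*b
      f=sum(np.minimum(np.abs(samp(I,np.c_[c+C*.042,np.full(120,p[2]+dz)])-samp(I,np.c_[c+C*.038,np.full(120,p[2]+dz)])),40).sum() for I in(g,sat))
      G.append((f,dz,a,b))
G.sort(reverse=True)
for r in G[:6]:print(np.round(r,4))
```

```text
yaw 162.41993448754775 [ 0.50527593 -0.36363369  0.19739078]
[ 8.6170469e+03 -2.6000000e-02  1.0000000e-03  2.0000000e-03]
[ 8.5732002e+03 -2.2000000e-02  2.0000000e-03  2.0000000e-03]
[ 8.535999e+03 -2.600000e-02  1.000000e-03  1.000000e-03]
[ 8.5336807e+03 -2.4000000e-02  2.0000000e-03  2.0000000e-03]
[ 8.4709482e+03 -2.6000000e-02  2.0000000e-03  2.0000000e-03]
[ 8.4193193e+03 -2.6000000e-02  2.0000000e-03  1.0000000e-03]
```

Request:
drive_tool([
  {"linear": [0,20,15],"twist": 0,"claw": 0},
  {"linear": [0,50,30],"twist": 0,"claw": 0},
  {"linear": [0,85,45],"twist": 0,"claw": 0},
  {"linear": [0,120,50],"twist": 0,"claw": 0},
  {"linear": [5,155,50],"twist": 0,"claw": 0},
  {"linear": [10,190,50],"twist": 0,"claw": 0},
  {"linear": [15,225,50],"twist": 0,"claw": 0},
  {"linear": [20,260,50],"twist": 0,"claw": 0},
  {"linear": [28,290,50],"twist": 0,"claw": 0},
  {"linear": [36,315,50],"twist": 0,"claw": 0},
  {"linear": [46,337,50],"twist": 0,"claw": 0},
  {"linear": [54,350,50],"twist": 0,"claw": 0},
])

```text
clock: 7.57
position: [0.5592, -0.0111, 0.2464]
ee_rot: [-0.002, 0.152, 0.988, 0.001]
contact_force: [0.9, -0.5, -8.8]
width: 0.0252
gripper_force: 60.7
```

Request:
drive_tool([
  {"linear": [5,7,0],"twist": 0,"claw": 0},
  {"linear": [7,11,-5],"twist": 0,"claw": 0},
  {"linear": [7,11,-20],"twist": 0,"claw": 0},
  {"linear": [7,11,-35],"twist": 0,"claw": 0},
  {"linear": [7,11,-48],"twist": 0,"claw": 0},
  {"linear": [7,11,-52],"twist": 0,"claw": 0},
  {"linear": [7,11,-54],"twist": 0,"claw": 0},
  {"linear": [7,11,-54],"twist": 0,"claw": 0},
  {"linear": [7,11,-54],"twist": 0,"claw": 0},
])

```text
clock: 8.32
position: [0.5674, -0.0039, 0.1948]
ee_rot: [0.001, 0.153, 0.988, -0.0]
contact_force: [-0.9, 0.0, -8.0]
width: 0.0256
gripper_force: 60.7
```

Run:
```python
from h import *
s=sensors.get_state();print(s["position"],s["contact_force"])
m=eyes.camera_model("wrist");w=eyes.get_image("wrist")[:,:,::-1]
s=sensors.get_state();print(s["position"])
sc=eyes.camera_model("scene");j=eyes.get_image("scene")[:,:,::-1];a,b=proj(sc,[.566,-.002,.15])[0].astype(int)
d=j[b-60:b+60,a-80:a+80]
o=np.zeros((580,800,3),np.uint8)
o[:400,:640]=w;o[340:580,480:800]=cv2.resize(d,(320,240),interpolation=cv2.INTER_CUBIC)
cv2.imwrite("pics/v4.png",o)
```

```text
[ 0.56737055 -0.00387361  0.19484213] [-0.89273462  0.0215556  -8.03159642]
[ 0.56760002 -0.00376206  0.1951571 ]
```

View pics/v4.png

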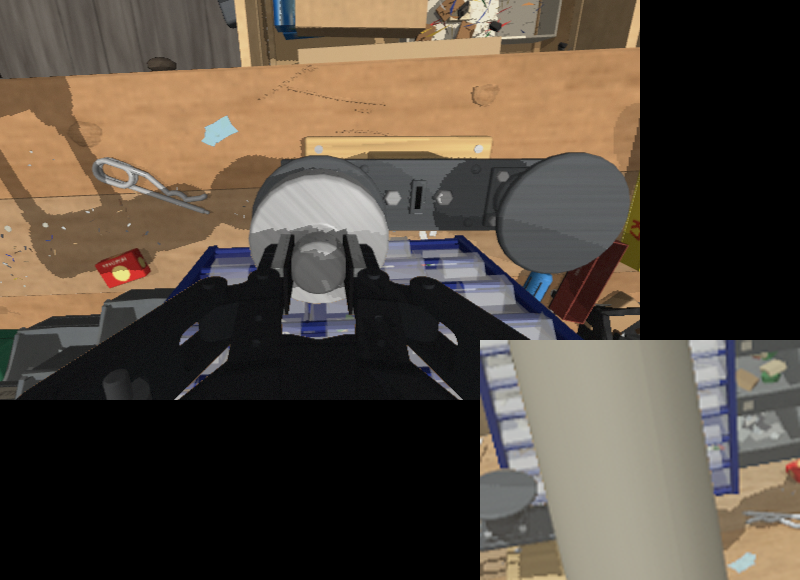

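The head rim shows behind the weight, with its top edge at about y 155 and its sides at about x 250 and 388. The weight's disc spans x 250–388 with its near edge at about y 176. I'll compare projected rims for both.

Run:
```python
from h import *
m=eyes.camera_model("wrist");p=sensors.get_state()["position"]
th=np.linspace(0,2*np.pi,180);C=np.c_[np.cos(th),np.sin(th)]
def b(c,z,r):
    q=proj(m,np.c_[np.array(c)+C*r,np.full(180,z)]);return q.min(0).round(1),q.max(0).round(1)
print(p);print("head",b((.566,-.002),.146,.045));
for z in(-.016,-.038): print("wt",b(p[:2],p[2]+z,.04))
im=cv2.imread("pics/v4.png")[:400,:640]
for u in(300,320,340): print(u,[tuple(im[v,u]) for v in range(148,184,2)])
```

```text
[ 0.56755952 -0.00366136  0.19528193]
head (array([250.3, 152.9]), array([387.5, 281.5]))
wt (array([244.3, 175.7]), array([389.9, 308.7]))
wt (array([252.8, 167.6]), array([381.6, 287. ]))
300 [(np.uint8(89), np.uint8(128), np.uint8(170)), (np.uint8(98), np.uint8(143), np.uint8(191)), (np.uint8(98), np.uint8(143), np.uint8(194)), (np.uint8(88), np.uint8(127), np.uint8(167)), (np.uint8(98), np.uint8(141), np.uint8(191)), (np.uint8(62), np.uint8(64), np.uint8(65)), (np.uint8(84), np.uint8(82), np.uint8(80)), (np.uint8(98), np.uint8(95), np.uint8(93)), (np.uint8(96), np.uint8(95), np.uint8(93)), (np.uint8(95), np.uint8(95), np.uint8(92)), (np.uint8(64), np.uint8(62), np.uint8(61)), (np.uint8(61), np.uint8(59), np.uint8(58)), (np.uint8(73), np.uint8(74), np.uint8(74)), (np.uint8(77), np.uint8(79), np.uint8(78)), (np.uint8(90), np.uint8(91), np.uint8(91)), (np.uint8(140), np.uint8(142), np.uint8(142)), (np.uint8(152), np.uint8(155), np.uint8(156)), (np.uint8(182), np.uint8(184), np.uint8(185))]
320 [(np.uint8(188), np.uint8(191), np.uint8(191)), (np.uint8(184), np.uint8(185), np.uint8(18
[... 851 characters left out ...]
t8(189), np.uint8(227)), (np.uint8(122), np.uint8(182), np.uint8(222)), (np.uint8(127), np.uint8(188), np.uint8(224)), (np.uint8(66), np.uint8(90), np.uint8(106)), (np.uint8(88), np.uint8(88), np.uint8(85)), (np.uint8(97), np.uint8(96), np.uint8(92)), (np.uint8(96), np.uint8(95), np.uint8(92)), (np.uint8(97), np.uint8(94), np.uint8(92)), (np.uint8(96), np.uint8(95), np.uint8(92)), (np.uint8(91), np.uint8(89), np.uint8(87)), (np.uint8(86), np.uint8(86), np.uint8(87)), (np.uint8(85), np.uint8(87), np.uint8(87)), (np.uint8(86), np.uint8(87), np.uint8(88)), (np.uint8(139), np.uint8(140), np.uint8(140)), (np.uint8(155), np.uint8(158), np.uint8(159)), (np.uint8(177), np.uint8(179), np.uint8(179))]
```

Request:
drive_tool([
  {"linear": [0,1,-3],"twist": 0,"claw": 0},
  {"linear": [0,1,-6],"twist": 0,"claw": 0},
  {"linear": [0,1,-9],"twist": 0,"claw": 0},
  {"linear": [0,1,-12],"twist": 0,"claw": 0},
  {"linear": [0,1,-15],"twist": 0,"claw": 0},
  {"linear": [0,1,-18],"twist": 0,"claw": 0},
  {"linear": [0,1,-21],"twist": 0,"claw": 0},
  {"linear": [0,1,-23],"twist": 0,"claw": 0},
  {"linear": [0,1,-24],"twist": 0,"claw": 0},
  {"linear": [0,1,-25],"twist": 0,"claw": 0},
  {"linear": [0,1,-25],"twist": 0,"claw": 0},
  {"linear": [0,1,-25],"twist": 0,"claw": 0},
])

```text
clock: 9.42
position: [0.5671, -0.0021, 0.1698]
ee_rot: [0.0, 0.153, 0.988, 0.0]
contact_force: [-0.4, 2.6, -0.8]
width: 0.0253
gripper_force: 61.4
```

Request:
drive_tool([
  {"linear": [0,0,0],"twist": 0,"claw": 0.34},
  {"linear": [0,0,0],"twist": 0,"claw": 0.38},
  {"linear": [0,0,0],"twist": 0,"claw": 0.45},
  {"linear": [0,0,0],"twist": 0,"claw": 0.55},
  {"linear": [0,0,0],"twist": 0,"claw": 0.65},
  {"linear": [0,0,0],"twist": 0,"claw": 0.65},
  {"linear": [0,0,10],"twist": 0,"claw": 0.65},
  {"linear": [0,0,25],"twist": 0,"claw": 0.65},
  {"linear": [0,0,50],"twist": 0,"claw": 0.65},
  {"linear": [0,0,80],"twist": 0,"claw": 0.65},
  {"linear": [0,0,105],"twist": 0,"claw": 0.65},
  {"linear": [0,0,105],"twist": 0,"claw": 0.65},
])

```text
clock: 10.42
position: [0.5699, -0.0027, 0.281]
ee_rot: [0.006, 0.153, 0.988, 0.0]
contact_force: [0.1, -0.6, 1.5]
width: 0.0556
gripper_force: 0.0
```

Run:
```python
from h import *
s=sensors.get_state();p=s["position"];m=eyes.camera_model("wrist")
im=eyes.get_image("wrist")[:,:,::-1];cv2.imwrite("pics/w5.png",im);g=cv2.GaussianBlur(cv2.cvtColor(im,cv2.COLOR_BGR2GRAY),(0,0),1).astype(np.float32)
th=np.linspace(0,2*np.pi,180,endpoint=False);C=np.c_[np.cos(th),np.sin(th)]
def samp(I,X): q=proj(m,X).astype(np.float32); return cv2.remap(I,q[:,0][None],q[:,1][None],cv2.INTER_LINEAR)[0]
def fit(z,r,z2):
    G=[]
    for a in np.arange(-.012,.0121,.001):
        for b in np.arange(-.012,.0121,.001):
            c=np.array([.567+a,-.002+b]);G.append((np.minimum(np.abs(samp(g,np.c_[c+C*(r+.002),np.full(180,z)])-samp(g,np.c_[c+C*(r-.002),np.full(180,z)])),50).sum(),*c))
    return max(G)
for z in(.130,.146):print("head",z,fit(z,.045,0),"disc",fit(z+.022,.04,0),"knob",fit(z+.05,.0135,0))
print(p)
```

```text
head 0.13 (np.float32(6152.9277), np.float64(0.567), np.float64(-0.0029999999999999905)) disc (np.float32(7239.0938), np.float64(0.566), np.float64(-0.0009999999999999887)) knob (np.float32(6360.621), np.float64(0.5599999999999999), np.float64(-0.007999999999999995))
head 0.146 (np.float32(4860.374), np.float64(0.563), np.float64(-0.006999999999999994)) disc (np.float32(5626.301), np.float64(0.5569999999999999), np.float64(0.001000000000000013)) knob (np.float32(6664.866), np.float64(0.5569999999999999), np.float64(-0.004999999999999992))
[ 0.56993949 -0.00268621  0.28099919]
```

View pics/w5.png

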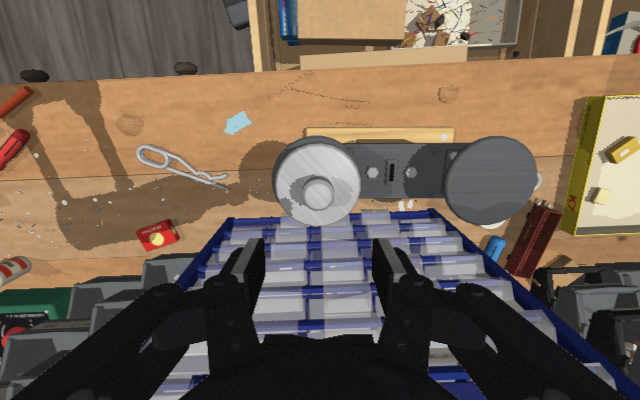

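The weight stands on the right head with rim and disc concentric, the disc centred at about (317,181), and the rim fits best at z 0.130, so the plunger is down. Next is the cotter.

Request:
drive_tool([
  {"linear": [-10,-20,0],"twist": -7,"claw": 0.7},
  {"linear": [-20,-40,0],"twist": -14,"claw": 0.7},
  {"linear": [-30,-60,0],"twist": -21,"claw": 0.7},
  {"linear": [-40,-80,0],"twist": -28,"claw": 0.7},
  {"linear": [-50,-100,0],"twist": -35,"claw": 0.7},
  {"linear": [-60,-125,0],"twist": -42,"claw": 0.7},
  {"linear": [-70,-150,-10],"twist": -49,"claw": 0.7},
  {"linear": [-79,-175,-25],"twist": -56,"claw": 0.7},
  {"linear": [-79,-195,-40],"twist": -63,"claw": 0.7},
  {"linear": [-79,-210,-60],"twist": -70,"claw": 0.7},
  {"linear": [-79,-220,-80],"twist": -77,"claw": 0.7},
  {"linear": [-79,-223,-100],"twist": -84,"claw": 0.7},
])

```text
clock: 11.47
position: [0.4873, -0.227, 0.1728]
ee_rot: [-0.0, 0.777, 0.629, -0.0]
contact_force: [-0.1, -0.4, -0.3]
width: 0.0596
gripper_force: 0.0
```

Request:
drive_tool([
  {"linear": [0,0,-10],"twist": -7,"claw": 0.7},
  {"linear": [0,0,-20],"twist": -14,"claw": 0.7},
  {"linear": [0,0,-30],"twist": -21,"claw": 0.7},
  {"linear": [0,0,-40],"twist": -26,"claw": 0.7},
  {"linear": [0,0,-50],"twist": -26,"claw": 0.7},
  {"linear": [0,0,-50],"twist": -26,"claw": 0.7},
  {"linear": [0,0,-50],"twist": -26,"claw": 0.7},
])

```text
clock: 12.05
position: [0.4874, -0.2249, 0.1235]
ee_rot: [-0.001, 0.897, 0.442, -0.001]
contact_force: [-0.4, -0.2, 0.3]
width: 0.0594
gripper_force: 0.0
```

Run:
```python
from h import *
s=sensors.get_state();p=s["position"];w,x,y,z=s["ee_rot"];print(p,"yaw",np.degrees(np.arctan2(2*(x*y+w*z),1-2*(y*y+z*z))))
m=eyes.camera_model("wrist");im=eyes.get_image("wrist")[:,:,::-1];cv2.imwrite("pics/w6.png",im)
hsv=cv2.cvtColor(im,cv2.COLOR_BGR2HSV);mask=((hsv[...,1]<60)&(hsv[...,2]>90)).astype(np.uint8)
n,l,st,ce=cv2.connectedComponentsWithStats(mask,connectivity=8)
exp=proj(m,[.4945,-.2175,.006])[0];tip=proj(m,[.566,-.143,.003])[0];print(exp,tip)
for i in range(1,n):
    if st[i][4]>400: print(i,st[i])
# pick component whose bbox contains exp and is largest
c=[i for i in range(1,n) if st[i][0]-5<=exp[0]<=st[i][0]+st[i][2]+5 and st[i][1]-10<=exp[1]<=st[i][1]+st[i][3]+10]
i=max(c,key=lambda k:st[k][4]);M=l==i
for v in range(st[i][1],st[i][1]+st[i][3],12):
    r=np.nonzero(M[v])[0]; runs=np.split(r,np.nonzero(np.diff(r)>1)[0]+1); print(v,[(a[0],a[-1]) for a in runs if len(a)])
```

```text
[ 0.48735334 -0.22494739  0.12353048] yaw 52.52496681031661
[320.46501605 184.08452322] [335.30579436  55.93449697]
1 [ 477    0  105  155 9899]
2 [629   0  11 100 706]
8 [ 191   38   50   50 1210]
9 [ 303   47   36  163 2568]
34 [ 520  137  120  127 4515]
58 [383 239  30  45 435]
97 [ 39 268  90  46 998]
140 [  0 310  40  47 806]
144 [   0  322  101   58 1422]
149 [544 325  60  53 644]
160 [172 342  33  27 470]
47 [(np.int64(334), np.int64(336))]
59 [(np.int64(308), np.int64(315)), (np.int64(331), np.int64(338))]
71 [(np.int64(315), np.int64(322)), (np.int64(331), np.int64(338))]
83 [(np.int64(320), np.int64(327)), (np.int64(331), np.int64(337))]
95 [(np.int64(317), np.int64(324)), (np.int64(331), np.int64(337))]
107 [(np.int64(319), np.int64(326)), (np.int64(330), np.int64(337))]
119 [(np.int64(318), np.int64(325)), (np.int64(330), np.int64(336))]
131 [(np.int64(313), np.int64(320)), (np.int64(330), np.int64(336))]
143 [(np.int64(308), np.int64(314)), (np.int64(330), np.int64(335))]
155 [(np.int64(305), np.int64(311)), (np.int64(329), np.int64(335))]
167 [(np.int64(303), np.int64(313)), (np.int64(326), np.int64(335))]
179 [(np.int64(303), np.int64(309)), (np.int64(329), np.int64(335))]
191 [(np.int64(304), np.int64(309)), (np.int64(329), np.int64(335))]
203 [(np.int64(307), np.int64(331))]
```

Run:
```python
from h import *
m=eyes.camera_model("wrist")
a=ray(m,332.4,150,.003);b=ray(m,334.7,59,.003);t=ray(m,335,46.5,.003)
d=(b-a)[:2];yaw=np.arctan2(d[1],d[0]);u=np.array([np.cos(yaw),np.sin(yaw)]);n=np.array([-u[1],u[0]])
print("yaw",np.degrees(yaw),"tip",t)
c1=t[:2]-.109*u+.011*n;print("from tip",c1)
e=ray(m,319.3,210.5,.009);print("from end",e[:2]+.023*u, "mid",ray(m,319.2,185,.009))
print("TCP axis px",proj(m,[.4874,-.2249,.009]))
```

```text
yaw 51.83305537544324 tip [ 0.57065948 -0.1378443   0.003     ]
from tip [ 0.49465405 -0.21674407]
from end [ 0.49429454 -0.21792775] mid [ 0.49418155 -0.2174477   0.009     ]
TCP axis px [[318.22310284 196.14326861]]
```

Request:
drive_tool([
  {"linear": [0,0,-25],"twist": -0.6,"claw": 0.7},
  {"linear": [0,0,-50],"twist": -0.6,"claw": 0.7},
  {"linear": [0,0,-75],"twist": -0.6,"claw": 0.7},
  {"linear": [0,0,-92],"twist": -0.6,"claw": 0.7},
  {"linear": [0,0,-102],"twist": -0.6,"claw": 0.7},
  {"linear": [0,0,-108],"twist": -0.6,"claw": 0.7},
  {"linear": [0,0,-111],"twist": -0.6,"claw": 0.7},
  {"linear": [0,0,-111],"twist": -0.6,"claw": 0.7},
  {"linear": [0,0,-111],"twist": -0.6,"claw": 0.7},
])

```text
clock: 12.85
position: [0.4887, -0.2258, 0.0142]
ee_rot: [0.001, 0.899, 0.437, 0.001]
contact_force: [-0.2, -0.1, -0.3]
width: 0.06
gripper_force: 0.0
```

Request:
drive_tool([
  {"linear": [0,0,0],"twist": 0,"claw": 0.4},
  {"linear": [0,0,0],"twist": 0,"claw": 0.35},
  {"linear": [0,0,0],"twist": 0,"claw": 0.3},
  {"linear": [0,0,0],"twist": 0,"claw": 0.2},
  {"linear": [0,0,0],"twist": 0,"claw": 0},
  {"linear": [0,0,0],"twist": 0,"claw": 0},
  {"linear": [0,0,0],"twist": 0,"claw": 0},
  {"linear": [0,0,0],"twist": 0,"claw": 0},
  {"linear": [0,0,0],"twist": 0,"claw": 0},
], squeeze=60)

```text
clock: 13.6
position: [0.4884, -0.2256, 0.0145]
ee_rot: [0.001, 0.899, 0.437, 0.0]
contact_force: [-0.5, 0.7, 5.0]
width: 0.0246
gripper_force: 58.8
```

Request:
drive_tool([
  {"linear": [0,0,5],"twist": 0,"claw": 0},
  {"linear": [0,0,15],"twist": 0,"claw": 0},
  {"linear": [0,0,30],"twist": 0,"claw": 0},
  {"linear": [0,0,45],"twist": 0,"claw": 0},
  {"linear": [0,0,58],"twist": 3,"claw": 0},
  {"linear": [2,8,66],"twist": 8,"claw": 0},
  {"linear": [5,20,66],"twist": 14,"claw": 0},
  {"linear": [9,35,66],"twist": 20.2,"claw": 0},
  {"linear": [14,55,66],"twist": 20.2,"claw": 0},
  {"linear": [19,74,66],"twist": 20.2,"claw": 0},
  {"linear": [19,74,66],"twist": 20.2,"claw": 0},
  {"linear": [19,74,66],"twist": 20.2,"claw": 0},
])

```text
clock: 14.6
position: [0.5071, -0.1508, 0.08]
ee_rot: [0.0, 0.808, 0.589, 0.0]
contact_force: [0.1, -0.4, -0.0]
width: 0.0247
gripper_force: 59.1
```

Run:
```python
from h import *
s=sensors.get_state()
im=eyes.get_image("wrist")[:,:,::-1];m=eyes.camera_model("wrist");cv2.imwrite("pics/w7.png",im)
s=sensors.get_state();p=s["position"];w,x,y,z=s["ee_rot"];yaw=np.arctan2(2*(x*y+w*z),1-2*(y*y+z*z));print(p,"yaw",np.degrees(yaw),s["contact_force"])
u=np.array([np.cos(yaw),np.sin(yaw)]);n=np.array([-u[1],u[0]])
zc=p[2]-.0145
for d,yy,zz in[(0,-.011,.009),(40,-.011,.003),(60,-.011,.003),(80,-.011,.003),(100,-.011,.003),(109,-.011,.003)]:
    print(d,proj(m,[*(p[:2]+u*(.0102+d/1000)+n*yy),zc+zz])[0].round(1))
b=cv2.cvtColor(im,cv2.COLOR_BGR2HSV);M=(b[...,1]<60)&(b[...,2]>100)
for v in range(10,240,8):
    r=np.nonzero(M[v,280:380])[0]+280
    if len(r): print(v,[(int(a[0]),int(a[-1])) for a in np.split(r,np.nonzero(np.diff(r)>1)[0]+1) if len(a)>2])
```

```text
[ 0.50714697 -0.15153924  0.07987687] yaw 72.082905301915 [ 0.18755639  0.19421133 -1.02407535]
0 [340.9 237.8]
40 [341.7 157.2]
60 [342.7 114.7]
80 [343.8  68.5]
100 [344.9  18.1]
109 [345.4  -6. ]
10 [(341, 343), (347, 379)]
18 [(293, 300), (340, 343), (348, 379)]
26 [(304, 308), (340, 343), (348, 377)]
34 [(309, 312), (355, 374)]
42 [(313, 316), (340, 343), (367, 372)]
50 [(317, 320), (340, 343)]
58 [(321, 324), (340, 342)]
66 [(323, 327), (340, 342)]
74 [(313, 321), (339, 342)]
82 [(311, 323), (334, 342)]
90 [(310, 322), (335, 346)]
98 [(312, 324), (335, 346)]
106 [(314, 328), (334, 346)]
114 [(319, 331), (334, 346)]
122 [(316, 327), (334, 346)]
130 [(312, 323), (334, 346)]
138 [(309, 321), (334, 346)]
146 [(280, 283), (305, 316), (334, 345)]
154 [(280, 288), (302, 313), (334, 345)]
162 [(280, 285), (299, 310), (334, 345)]
170 [(295, 306), (334, 345)]
178 [(294, 304), (334, 345)]
186 [(293, 303), (334, 345)]
194 [(291, 332), (334, 345)]
202 [(290, 345)]
210 [(290, 305), (330, 344)]
218 [(290, 301), (334, 345)]
226 [(291, 301), (334, 345)]
234 [(291, 301), (334, 345)]
```

Request:
drive_tool([
  {"linear": [2,4,0],"twist": 0,"claw": 0},
  {"linear": [3.5,8,0],"twist": 0,"claw": 0},
  {"linear": [5,12,0],"twist": 0,"claw": 0},
  {"linear": [6,16,0],"twist": 0,"claw": 0},
  {"linear": [7.5,20,0],"twist": 0,"claw": 0},
  {"linear": [8.5,23.5,0],"twist": 0,"claw": 0},
  {"linear": [9.3,26,0],"twist": 0,"claw": 0},
  {"linear": [10.1,28.5,0],"twist": 0,"claw": 0},
  {"linear": [11,31,0],"twist": 0,"claw": 0},
  {"linear": [11.8,33.5,0],"twist": 0,"claw": 0},
  {"linear": [12.6,36,0],"twist": 0,"claw": 0},
  {"linear": [12.6,36,0],"twist": 0,"claw": 0},
])

```text
clock: 15.65
position: [0.5197, -0.1149, 0.0793]
ee_rot: [-0.0, 0.809, 0.588, 0.0]
contact_force: [-0.3, 0.2, -0.7]
width: 0.0253
gripper_force: 59.1
```

Request:
drive_tool([
  {"linear": [0.6,2,0],"twist": 0,"claw": 0},
  {"linear": [1.2,4,0],"twist": 0,"claw": 0},
  {"linear": [1.8,6,0],"twist": 0,"claw": 0},
  {"linear": [2.4,8,0],"twist": 0,"claw": 0},
  {"linear": [3,9.5,0],"twist": 0,"claw": 0},
  {"linear": [3,9.5,0],"twist": 0,"claw": 0},
  {"linear": [3,9.5,0],"twist": 0,"claw": 0},
])

```text
clock: 16.23
position: [0.5226, -0.1058, 0.0793]
ee_rot: [0.0, 0.809, 0.588, 0.0]
contact_force: [0.7, -0.7, -0.3]
width: 0.0248
gripper_force: 59.1
```

Request:
drive_tool([
  {"linear": [0,0,-2],"twist": 0,"claw": 0},
  {"linear": [0,0,-4],"twist": 0,"claw": 0},
  {"linear": [0,0,-4],"twist": 0,"claw": 0},
  {"linear": [0,0,-4],"twist": 0,"claw": 0},
])

```text
clock: 16.57
position: [0.5226, -0.106, 0.0753]
ee_rot: [0.0, 0.809, 0.588, 0.0]
contact_force: [-0.9, -0.3, 0.3]
width: 0.0245
gripper_force: 59.0
```

Request:
drive_tool([
  {"linear": [0,0,4],"twist": 0,"claw": 0},
  {"linear": [2,-0.6,4],"twist": 0,"claw": 0},
  {"linear": [4,-1.2,4],"twist": 0,"claw": 0},
  {"linear": [4,-1.2,4],"twist": 0,"claw": 0},
  {"linear": [4,-1.2,4],"twist": 0,"claw": 0},
])

```text
clock: 16.98
position: [0.5262, -0.107, 0.0791]
ee_rot: [-0.0, 0.809, 0.588, -0.0]
contact_force: [-1.4, -0.4, -0.8]
width: 0.0251
gripper_force: 59.3
```

Request:
drive_tool([
  {"linear": [-3,0.9,0],"twist": 0,"claw": 0},
  {"linear": [-6,1.8,0],"twist": 0,"claw": 0},
  {"linear": [-8,2.4,0],"twist": 0,"claw": 0},
  {"linear": [-8,2.4,0],"twist": 0,"claw": 0},
  {"linear": [-8,2.4,0],"twist": 0,"claw": 0},
])

```text
clock: 17.4
position: [0.52, -0.1048, 0.0799]
ee_rot: [0.001, 0.809, 0.588, 0.001]
contact_force: [4.1, 0.1, -0.2]
width: 0.0248
gripper_force: 59.4
```

Request:
drive_tool([
  {"linear": [2,-0.6,0],"twist": 0,"claw": 0},
  {"linear": [4.5,-1.3,0],"twist": 0,"claw": 0},
  {"linear": [5.1,0.5,0],"twist": 0,"claw": 0},
  {"linear": [5.7,2.5,0],"twist": 0,"claw": 0},
  {"linear": [6.3,4.4,0],"twist": 0,"claw": 0},
  {"linear": [6.9,6.3,0],"twist": 0,"claw": 0},
  {"linear": [7.5,8.2,0],"twist": 0,"claw": 0},
  {"linear": [7.5,8.2,0],"twist": 0,"claw": 0},
])

```text
clock: 18.07
position: [0.5251, -0.0961, 0.079]
ee_rot: [-0.001, 0.809, 0.588, -0.001]
contact_force: [-1.6, -1.9, -0.4]
width: 0.0245
gripper_force: 59.4
```

Request:
drive_tool([
  {"linear": [0.6,2,0],"twist": 0,"claw": 0},
  {"linear": [1.2,4,0],"twist": 0,"claw": 0},
  {"linear": [1.8,6,0],"twist": 0,"claw": 0},
  {"linear": [1.8,6,0],"twist": 0,"claw": 0},
])

```text
clock: 18.4
position: [0.5263, -0.0925, 0.0792]
ee_rot: [0.001, 0.808, 0.589, -0.003]
contact_force: [-4.1, -7.5, 0.5]
width: 0.0249
gripper_force: 59.5
```

Request:
drive_tool([
  {"linear": [0.6,2,0],"twist": 0,"claw": 0},
  {"linear": [1.2,4,0],"twist": 0,"claw": 0},
  {"linear": [1.8,6,0],"twist": 0,"claw": 0},
  {"linear": [1.8,6,0],"twist": 0,"claw": 0},
])

```text
clock: 18.73
position: [0.5289, -0.0837, 0.0791]
ee_rot: [-0.001, 0.809, 0.588, -0.0]
contact_force: [-2.0, 2.4, -1.2]
width: 0.0248
gripper_force: 59.3
```

Request:
drive_tool([
  {"linear": [0.6,2,0],"twist": 0,"claw": 0},
  {"linear": [1.2,4,0],"twist": 0,"claw": 0},
  {"linear": [1.8,6,0],"twist": 0,"claw": 0},
  {"linear": [1.8,6,0],"twist": 0,"claw": 0},
])

```text
clock: 19.07
position: [0.5314, -0.0771, 0.0792]
ee_rot: [-0.001, 0.809, 0.588, 0.0]
contact_force: [-2.2, 1.6, -0.5]
width: 0.0249
gripper_force: 59.3
```

Request:
drive_tool([
  {"linear": [0.3,1,0],"twist": 0,"claw": 0},
  {"linear": [0.7,2.2,0],"twist": 0,"claw": 0},
  {"linear": [0.7,2.2,0],"twist": 0,"claw": 0},
  {"linear": [0.7,2.2,0],"twist": 0,"claw": 0},
])

```text
clock: 19.4
position: [0.5315, -0.0766, 0.0792]
ee_rot: [-0.0, 0.809, 0.588, -0.001]
contact_force: [-4.6, -2.3, 0.3]
width: 0.0248
gripper_force: 59.5
```

Run:
```python
from h import *
im=eyes.get_image("wrist")[:,:,::-1];m=eyes.camera_model("wrist");j=eyes.get_image("scene")[:,:,::-1];t=eyes.get_image("top")[:,:,::-1]
s=sensors.get_state();print(s["position"],s["contact_force"])
sc=eyes.camera_model("scene");a,b=proj(sc,[.55,-.05,.08])[0].astype(int);print(a,b)
mt=eyes.camera_model("top");c,d=proj(mt,[.55,-.05,.08])[0].astype(int)
o=np.zeros((600,800,3),np.uint8)
o[:330,:528]=cv2.resize(im,(528,330))
o[330:600,:400]=cv2.resize(j[b-45:b+45,a-67:a+66],(400,270),interpolation=cv2.INTER_CUBIC)
o[330:600,400:800]=cv2.resize(t[d-45:d+45,c-67:c+66],(400,270),interpolation=cv2.INTER_CUBIC)
cv2.imwrite("pics/v5.png",o)
```

```text
[ 0.53153991 -0.0766328   0.07918731] [-4.26533337 -2.4453701  -0.82747758]
279 222
```

Request:
drive_tool([
  {"linear": [-0.4,-1.4,0],"twist": 0,"claw": 0},
  {"linear": [-0.4,-1.4,0],"twist": 0,"claw": 0},
  {"linear": [-0.4,-1.4,0],"twist": 0,"claw": 0.4},
  {"linear": [-0.4,-1.4,0],"twist": 0,"claw": 0.5},
  {"linear": [-0.4,-1.4,0],"twist": 0,"claw": 0.55},
  {"linear": [-0.4,-1.4,0],"twist": 0,"claw": 0.55},
  {"linear": [-3,-10,0],"twist": 0,"claw": 0.55},
  {"linear": [-8,-25,0],"twist": 0,"claw": 0.55},
  {"linear": [-14,-45,0],"twist": 0,"claw": 0.55},
  {"linear": [-20,-65,0],"twist": 0,"claw": 0.55},
  {"linear": [-26,-85,0],"twist": 0,"claw": 0.55},
  {"linear": [-26,-85,0],"twist": 0,"claw": 0.55},
])

```text
clock: 20.55
position: [0.5058, -0.165, 0.0796]
ee_rot: [0.001, 0.81, 0.587, -0.0]
contact_force: [0.5, -0.2, 0.0]
width: 0.0462
gripper_force: 0.0
```

Request:
drive_tool([
  {"linear": [0,0,0],"twist": 0,"claw": 0.55},
  {"linear": [0,0,25],"twist": 0,"claw": 0.55},
  {"linear": [0,0,55],"twist": 0,"claw": 0.55},
  {"linear": [0,0,90],"twist": 0,"claw": 0.55},
  {"linear": [0,0,120],"twist": 0,"claw": 0.55},
  {"linear": [0,0,120],"twist": 0,"claw": 0.55},
  {"linear": [0,0,120],"twist": 0,"claw": 0.55},
])

```text
clock: 21.13
position: [0.5075, -0.161, 0.2014]
ee_rot: [0.002, 0.809, 0.588, 0.001]
contact_force: [0.3, -0.4, -0.6]
width: 0.0466
gripper_force: 0.0
```

Run:
```python
from h import *
im=eyes.get_image("wrist")[:,:,::-1];m=eyes.camera_model("wrist");j=eyes.get_image("scene")[:,:,::-1];t=eyes.get_image("top")[:,:,::-1]
cv2.imwrite("pics/w8.png",im);cv2.imwrite("pics/t8.png",t);cv2.imwrite("pics/s8.png",j)
s=sensors.get_state();print(s["position"],s["contact_force"])
sc=eyes.camera_model("scene");a,b=proj(sc,[.55,-.05,.08])[0].astype(int)
mt=eyes.camera_model("top");c,d=proj(mt,[.55,-.05,.08])[0].astype(int)
u=np.array([.307,.952]);n=np.array([-.952,.307]);ax=np.array([.567,-.002])
for dd,yy,z in[(47,11,.077),(93,11,.071),(79,0,.074),(79,22,.074),(61,22,.074)]:
    X=[*(ax-u*dd/1000+n*yy/1000),z];print(dd,yy,proj(m,X)[0].round(1),proj(mt,X)[0].round(1))
o=np.zeros((600,800,3),np.uint8)
o[:330,:528]=cv2.resize(im,(528,330))
o[330:600,:400]=cv2.resize(j[b-45:b+45,a-67:a+66],(400,270),interpolation=cv2.INTER_CUBIC)
o[330:600,400:800]=cv2.resize(t[d-45:d+45,c-67:c+66],(400,270),interpolation=cv2.INTER_CUBIC)
cv2.imwrite("pics/v6.png",o)
```

```text
[ 0.50530239 -0.16036065  0.1980076 ] [ 1.04825222  0.55174585 -0.10582559]
47 11 [316.   43.3] [271.7 192.9]
93 11 [316.2 105.1] [290.2 199. ]
79 0 [329.5  87.2] [286.  192.8]
79 22 [302.7  87.2] [283.1 201.5]
61 22 [302.4  63.4] [275.9 199.2]
```

View pics/v6.png

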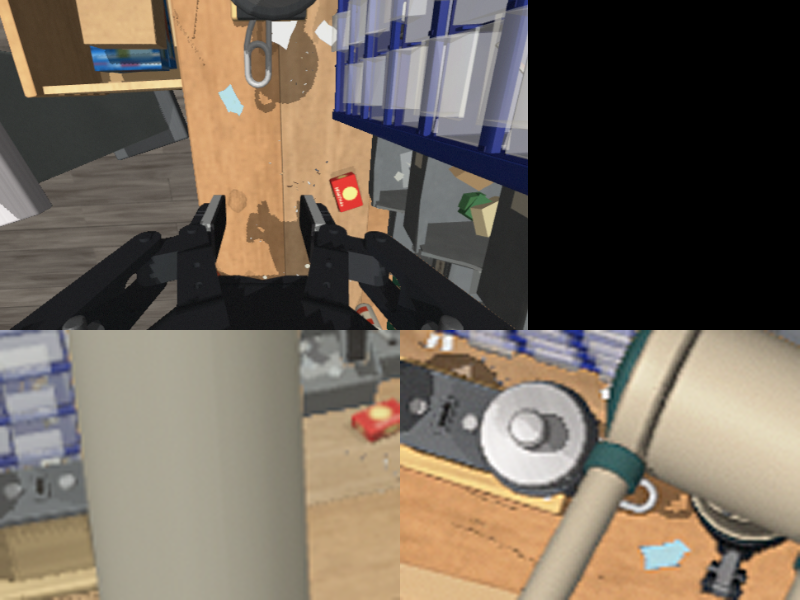

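The wrist view shows the cotter's loop sticking out under the right head, its outer end at about (312,107) where (316,105) was predicted for a seated cotter. The weight is still centred on the head. I'll take one settled measurement of the loop end.

Run:
```python
from h import *
im=eyes.get_image("wrist")[:,:,::-1];m=eyes.camera_model("wrist")
b=cv2.cvtColor(im,cv2.COLOR_BGR2HSV);M=(b[...,1]<60)&(b[...,2]>90)
u=np.array([.307,.952]);n=np.array([-.952,.307]);ax=np.array([.567,-.002])
for v in range(24,116,4):
    r=np.nonzero(M[v,285:335])[0]+285
    if len(r): print(v,[(int(a[0]),int(a[-1])) for a in np.split(r,np.nonzero(np.diff(r)>1)[0]+1)])
rows=np.nonzero(M[60:125,300:325].any(1))[0]+60;vb=rows.max();print(vb)
for z in(.077,.071,.065,.058):
    e=ray(m,312,vb+.5,z)[:2]-ax;print(z,"d_end",-e@u,"lat",e@n)
```

```text
24 [(307, 313), (328, 332)]
28 [(306, 310), (328, 334)]
32 [(304, 309), (311, 311), (328, 334)]
36 [(303, 308), (328, 334)]
40 [(302, 308), (328, 334)]
44 [(302, 306), (328, 334)]
48 [(301, 306), (316, 317), (328, 334)]
52 [(300, 326), (328, 333)]
56 [(300, 310), (322, 333)]
60 [(300, 306), (325, 330), (332, 333)]
64 [(300, 307), (326, 332)]
68 [(300, 306), (327, 333)]
72 [(300, 306), (326, 333)]
76 [(300, 307), (326, 333)]
80 [(301, 308), (326, 332)]
84 [(301, 307), (326, 332)]
88 [(301, 307), (326, 332)]
92 [(301, 308), (325, 332)]
96 [(302, 311), (323, 331)]
100 [(305, 328)]
104 [(309, 324)]
108 [(285, 285)]
112 [(285, 287)]
106
0.077 d_end 0.09446240531096849 lat 0.015939286835620674
0.071 d_end 0.0943833995078193 lat 0.01607689765853346
0.065 d_end 0.09430439370467006 lat 0.016214508481446132
0.058 d_end 0.09421222026766268 lat 0.016375054441511057
```

Request:
drive_tool([
  {"linear": [0,0,15],"twist": 7,"claw": 0.7},
  {"linear": [0,0,35],"twist": 14,"claw": 0.7},
  {"linear": [0,5,55],"twist": 21,"claw": 0.7},
  {"linear": [0,15,75],"twist": 28,"claw": 0.7},
  {"linear": [2,30,95],"twist": 35,"claw": 0.7},
  {"linear": [5,50,100],"twist": 42,"claw": 0.7},
  {"linear": [8,70,100],"twist": 49,"claw": 0.7},
  {"linear": [12,90,100],"twist": 56,"claw": 0.7},
  {"linear": [18,110,100],"twist": 63,"claw": 0.7},
  {"linear": [25,125,100],"twist": 70,"claw": 0.7},
  {"linear": [33,140,100],"twist": 77,"claw": 0.7},
  {"linear": [40,145,100],"twist": 84,"claw": 0.7},
])

```text
clock: 22.33
position: [0.5459, -0.0139, 0.2977]
ee_rot: [-0.002, 0.204, 0.979, 0.001]
contact_force: [-0.1, -0.4, 0.0]
width: 0.0595
gripper_force: 0.0
```

Request:
drive_tool([
  {"linear": [10,6,0],"twist": 6.3,"claw": 0.7},
  {"linear": [20,12,0],"twist": 6.3,"claw": 0.7},
  {"linear": [22,13,0],"twist": 6.3,"claw": 0.7},
  {"linear": [22,13,0],"twist": 6.3,"claw": 0.7},
  {"linear": [22,13,0],"twist": 6.3,"claw": 0.7},
])

```text
clock: 22.75
position: [0.5678, -0.0034, 0.2986]
ee_rot: [-0.001, 0.154, 0.988, -0.0]
contact_force: [-1.1, 0.6, 0.9]
width: 0.06
gripper_force: 0.0
```

Run:
```python
from h import *
p0=eyes.get_image("wrist");s=sensors.get_state();p=s["position"];m=eyes.camera_model("wrist");print(p,s["ee_rot"])
im=eyes.get_image("wrist")[:,:,::-1];g=cv2.GaussianBlur(cv2.cvtColor(im,cv2.COLOR_BGR2GRAY),(0,0),1).astype(np.float32)
th=np.linspace(0,2*np.pi,180,endpoint=False);C=np.c_[np.cos(th),np.sin(th)]
def samp(I,X): q=proj(m,X).astype(np.float32); return cv2.remap(I,q[:,0][None],q[:,1][None],cv2.INTER_LINEAR)[0]
def fit(z,r):
    return max((np.minimum(np.abs(samp(g,np.c_[c+C*(r+.002),np.full(180,z)])-samp(g,np.c_[c+C*(r-.002),np.full(180,z)])),50).sum(),*c) for a in np.arange(-.008,.0081,.001) for b in np.arange(-.008,.0081,.001) for c in [np.array([.567+a,-.002+b])])
print(fit(.130,.045),fit(.152,.04),fit(.180,.0135))
```

```text
[ 0.56768223 -0.00356832  0.29889214] [-6.41664114e-04  1.54462985e-01  9.87998359e-01 -1.33103976e-04]
(np.float32(6286.8223), np.float64(0.567), np.float64(-0.004)) (np.float32(7104.25), np.float64(0.566), np.float64(-0.0009999999999999992)) (np.float32(6394.5635), np.float64(0.5609999999999999), np.float64(-0.009000000000000001))
```

Request:
drive_tool([
  {"linear": [-0.5,1.5,-15],"twist": 0,"claw": 0.7},
  {"linear": [-0.5,1.5,-40],"twist": 0,"claw": 0.7},
  {"linear": [-0.5,1.5,-70],"twist": 0,"claw": 0.7},
  {"linear": [-0.5,1.5,-95],"twist": 0,"claw": 0.7},
  {"linear": [-0.5,1.5,-112],"twist": 0,"claw": 0.7},
  {"linear": [-0.5,1.5,-122],"twist": 0,"claw": 0.7},
  {"linear": [-0.5,1.5,-128],"twist": 0,"claw": 0.7},
  {"linear": [-0.5,1.5,-129],"twist": 0,"claw": 0.7},
  {"linear": [-0.5,1.5,-129],"twist": 0,"claw": 0.7},
])

```text
clock: 23.6
position: [0.5681, -0.0019, 0.171]
ee_rot: [0.001, 0.154, 0.988, 0.0]
contact_force: [0.2, -1.3, 0.2]
width: 0.0601
gripper_force: 0.0
```

Request:
drive_tool([
  {"linear": [0,0,0],"twist": 0,"claw": 0.4},
  {"linear": [0,0,0],"twist": 0,"claw": 0.3},
  {"linear": [0,0,0],"twist": 0,"claw": 0.2},
  {"linear": [0,0,0],"twist": 0,"claw": 0},
  {"linear": [0,0,0],"twist": 0,"claw": 0},
  {"linear": [0,0,0],"twist": 0,"claw": 0},
  {"linear": [0,0,0],"twist": 0,"claw": 0},
  {"linear": [0,0,0],"twist": 0,"claw": 0},
], squeeze=60)

```text
clock: 24.27
position: [0.5683, -0.0022, 0.1718]
ee_rot: [0.001, 0.154, 0.988, -0.0]
contact_force: [-1.5, -2.0, 5.9]
width: 0.0251
gripper_force: 58.9
```

Request:
drive_tool([
  {"linear": [0,0,2],"twist": 0,"claw": 0},
  {"linear": [0,0,5],"twist": 0,"claw": 0},
  {"linear": [0,0,8],"twist": 0,"claw": 0},
  {"linear": [0,0,12],"twist": 0,"claw": 0},
  {"linear": [0,0,16],"twist": 0,"claw": 0},
  {"linear": [0,0,22],"twist": 0,"claw": 0},
  {"linear": [0,0,30],"twist": 0,"claw": 0},
  {"linear": [0,0,45],"twist": 0,"claw": 0},
  {"linear": [0,0,60],"twist": 0,"claw": 0},
  {"linear": [0,0,75],"twist": 0,"claw": 0},
  {"linear": [0,0,80],"twist": 0,"claw": 0},
  {"linear": [0,0,80],"twist": 0,"claw": 0},
])

```text
clock: 25.27
position: [0.5687, -0.0018, 0.2524]
ee_rot: [0.002, 0.154, 0.988, 0.0]
contact_force: [1.1, 0.1, -7.9]
width: 0.0251
gripper_force: 59.8
```

Request:
drive_tool([
  {"linear": [-8,-11,0],"twist": 0,"claw": 0},
  {"linear": [-18,-30,0],"twist": 0,"claw": 0},
  {"linear": [-28,-55,0],"twist": 0,"claw": 0},
  {"linear": [-36,-85,0],"twist": 0,"claw": 0},
  {"linear": [-44,-120,0],"twist": 0,"claw": 0},
  {"linear": [-51,-155,0],"twist": 0,"claw": 0},
  {"linear": [-56,-190,0],"twist": 0,"claw": 0},
  {"linear": [-60,-225,-5],"twist": 0,"claw": 0},
  {"linear": [-61,-260,-15],"twist": 0,"claw": 0},
  {"linear": [-61,-295,-30],"twist": 0,"claw": 0},
  {"linear": [-61,-330,-50],"twist": 0,"claw": 0},
  {"linear": [-61,-352,-75],"twist": 0,"claw": 0},
])

```text
clock: 26.27
position: [0.5063, -0.3587, 0.1748]
ee_rot: [0.001, 0.155, 0.988, -0.002]
contact_force: [1.2, -1.2, -8.1]
width: 0.0249
gripper_force: 60.2
```

Request:
drive_tool([
  {"linear": [0,-8,-15],"twist": 0,"claw": 0},
  {"linear": [0,-10,-40],"twist": 0,"claw": 0},
  {"linear": [0,-10,-70],"twist": 0,"claw": 0},
  {"linear": [0,-10,-95],"twist": 0,"claw": 0},
  {"linear": [0,-10,-112],"twist": 0,"claw": 0},
  {"linear": [0,-10,-122],"twist": 0,"claw": 0},
  {"linear": [0,-10,-128],"twist": 0,"claw": 0},
  {"linear": [0,-10,-130],"twist": 0,"claw": 0},
  {"linear": [0,-10,-131],"twist": 0,"claw": 0},
  {"linear": [0,-10,-131],"twist": 0,"claw": 0},
])

```text
clock: 27.1
position: [0.5073, -0.3644, 0.0454]
ee_rot: [0.001, 0.154, 0.988, -0.001]
contact_force: [0.8, -0.4, -8.5]
width: 0.0251
gripper_force: 60.4
```

Request:
drive_tool([
  {"linear": [0,0,-1],"twist": 0,"claw": 0},
  {"linear": [0,0,-2],"twist": 0,"claw": 0},
  {"linear": [0,0,-3],"twist": 0,"claw": 0},
  {"linear": [0,0,-3.5],"twist": 0,"claw": 0},
  {"linear": [0,0,-3.5],"twist": 0,"claw": 0},
  {"linear": [0,0,-3.5],"twist": 0,"claw": 0},
])

```text
clock: 27.6
position: [0.507, -0.3639, 0.042]
ee_rot: [0.001, 0.154, 0.988, -0.0]
contact_force: [-1.2, 1.1, -0.1]
width: 0.0254
gripper_force: 61.2
```

Weight is on the bench (load gone). Release and rise.

Request:
drive_tool([
  {"linear": [0,0,0],"twist": 0,"claw": 0.34},
  {"linear": [0,0,0],"twist": 0,"claw": 0.4},
  {"linear": [0,0,0],"twist": 0,"claw": 0.5},
  {"linear": [0,0,0],"twist": 0,"claw": 0.65},
  {"linear": [0,0,0],"twist": 0,"claw": 0.65},
  {"linear": [0,0,10],"twist": 0,"claw": 0.65},
  {"linear": [0,0,30],"twist": 0,"claw": 0.65},
  {"linear": [0,0,60],"twist": 0,"claw": 0.65},
  {"linear": [0,0,95],"twist": 0,"claw": 0.65},
  {"linear": [0,0,130],"twist": 0,"claw": 0.65},
  {"linear": [-30,0,160],"twist": 0,"claw": 0.65},
  {"linear": [-60,0,180],"twist": 0,"claw": 0.65},
])

```text
clock: 28.6
position: [0.448, -0.3647, 0.2248]
ee_rot: [0.002, 0.153, 0.988, -0.002]
contact_force: [0.7, -0.6, 1.9]
width: 0.0556
gripper_force: 0.0
```

Request:
drive_tool([
  {"linear": [0,35,15],"twist": 0,"claw": 0.65},
  {"linear": [0,70,30],"twist": 0,"claw": 0.65},
  {"linear": [0,110,40],"twist": 0,"claw": 0.65},
  {"linear": [0,150,40],"twist": 0,"claw": 0.65},
  {"linear": [0,185,40],"twist": 0,"claw": 0.65},
  {"linear": [0,215,40],"twist": 0,"claw": 0.65},
  {"linear": [0,240,40],"twist": 0,"claw": 0.65},
  {"linear": [0,240,40],"twist": 0,"claw": 0.65},
  {"linear": [0,240,40],"twist": 0,"claw": 0.65},
])

```text
clock: 29.35
position: [0.4466, -0.1228, 0.2618]
ee_rot: [0.001, 0.152, 0.988, -0.0]
contact_force: [0.5, -0.7, -0.1]
width: 0.0554
gripper_force: 0.0
```

Run:
```python
from h import *
im=eyes.get_image("wrist")[:,:,::-1];im=eyes.get_image("wrist")[:,:,::-1];m=eyes.camera_model("wrist");cv2.imwrite("pics/w9.png",im)
p=sensors.get_state()["position"];print(p)
u=np.array([.307,.952]);n=np.array([-.952,.307]);ax=np.array([.567,-.002])
g=cv2.GaussianBlur(cv2.cvtColor(im,cv2.COLOR_BGR2GRAY),(0,0),1).astype(np.float32)
sat=cv2.GaussianBlur(cv2.cvtColor(im,cv2.COLOR_BGR2HSV)[...,1],(0,0),1).astype(np.float32)
th=np.linspace(0,2*np.pi,180,endpoint=False);C=np.c_[np.cos(th),np.sin(th)]
def samp(I,X): q=proj(m,X).astype(np.float32); return cv2.remap(I,q[:,0][None],q[:,1][None],cv2.INTER_LINEAR)[0]
def fit(c0,z,r):
    return max((sum(np.minimum(np.abs(samp(I,np.c_[c+C*(r+.002),np.full(180,z)])-samp(I,np.c_[c+C*(r-.002),np.full(180,z)])),40).sum() for I in(g,sat)),*c) for a in np.arange(-.008,.0081,.001) for b in np.arange(-.008,.0081,.001) for c in [np.array(c0)+[a,b]])
for z in(.130,.133,.136,.139,.142,.146):print("head",z,fit(ax,z,.045))
print("weight",fit((.507,-.364),.022,.04))
X=np.array([*(ax-u*.093+n*.011),.077]);print("loop end pred",proj(m,X),"centre",proj(m,[*(ax-u*.07+n*.011),.077]))
b=cv2.cvtColor(im,cv2.COLOR_BGR2HSV);M=(b[...,1]<60)&(b[...,2]>90)
c=proj(m,X)[0].astype(int);n_,l,st,ce=cv2.connectedComponentsWithStats(M.astype(np.uint8)[c[1]-40:c[1]+40,c[0]-30:c[0]+80])
for i in range(1,n_):
    if st[i][4]>60:
        print(st[i][:2]+c-[30,40],st[i][2:])
```

```text
[ 0.44689806 -0.12441382  0.26139637]
head 0.13 (np.float32(4832.467), np.float64(0.5599999999999999), np.float64(0.004999999999999999))
head 0.133 (np.float32(4900.332), np.float64(0.5589999999999999), np.float64(0.002))
head 0.136 (np.float32(4910.1973), np.float64(0.5589999999999999), np.float64(0.0))
head 0.139 (np.float32(4457.665), np.float64(0.5589999999999999), np.float64(0.0009999999999999992))
head 0.142 (np.float32(4106.4414), np.float64(0.5589999999999999), np.float64(0.0009999999999999992))
head 0.146 (np.float32(3741.9941), np.float64(0.5589999999999999), np.float64(-0.003))
weight (np.float32(9207.313), np.float64(0.504), np.float64(-0.361))
loop end pred [[369.33320072 233.76906502]] centre [[389.09066649 233.83248147]]
[367 218] [ 54  31 794]
[428 249] [ 21  24 422]
```

Request:
drive_tool([
  {"linear": [5,25,25],"twist": 0,"claw": 0.65},
  {"linear": [20,60,50],"twist": 0,"claw": 0.65},
  {"linear": [40,95,70],"twist": 0,"claw": 0.65},
  {"linear": [60,130,70],"twist": 0,"claw": 0.65},
  {"linear": [80,160,70],"twist": 0,"claw": 0.65},
  {"linear": [100,190,70],"twist": 0,"claw": 0.65},
  {"linear": [113,209,70],"twist": 0,"claw": 0.65},
  {"linear": [113,209,70],"twist": 0,"claw": 0.65},
  {"linear": [113,209,70],"twist": 0,"claw": 0.65},
])

```text
clock: 30.2
position: [0.5606, 0.0848, 0.33]
ee_rot: [-0.001, 0.154, 0.988, -0.001]
contact_force: [0.2, 0.4, -0.4]
width: 0.0558
gripper_force: 0.0
```

Run:
```python
from h import *
eyes.get_image("wrist");im=eyes.get_image("wrist")[:,:,::-1];m=eyes.camera_model("wrist");cv2.imwrite("pics/w10.png",im)
print(sensors.get_state()["position"])
g=cv2.GaussianBlur(cv2.cvtColor(im,cv2.COLOR_BGR2GRAY),(0,0),1).astype(np.float32)
sat=cv2.GaussianBlur(cv2.cvtColor(im,cv2.COLOR_BGR2HSV)[...,1],(0,0),1).astype(np.float32)
th=np.linspace(0,2*np.pi,180,endpoint=False);C=np.c_[np.cos(th),np.sin(th)]
def samp(I,X): q=proj(m,X).astype(np.float32); return cv2.remap(I,q[:,0][None],q[:,1][None],cv2.INTER_LINEAR)[0]
def fit(c0,z,r):
    return max((sum(np.minimum(np.abs(samp(I,np.c_[c+C*(r+.002),np.full(180,z)])-samp(I,np.c_[c+C*(r-.002),np.full(180,z)])),40).sum() for I in(g,sat)),*c) for a in np.arange(-.008,.0081,.001) for b in np.arange(-.008,.0081,.001) for c in [np.array(c0)+[a,b]])
for z in(.128,.132,.136,.140,.146):print("R",z,np.round(fit((.567,-.002),z,.045),3),"L",np.round(fit((.618,.16),z,.045),3))
b=cv2.cvtColor(im,cv2.COLOR_BGR2HSV);M=((b[...,1]<60)&(b[...,2]>90)).astype(np.uint8)
u=np.array([.307,.952]);n=np.array([-.952,.307]);ax=np.array([.567,-.002])
c=proj(m,[*(ax-u*.093+n*.011),.080])[0];print("pred loop end",c)
n_,l,st,ce=cv2.connectedComponentsWithStats(M)
for i in range(1,n_):
    if st[i][4]>60 and st[i][1]<240 and 120<st[i][1]: print(st[i])
R=(((b[...,0]<8)|(b[...,0]>172))&(b[...,1]>150)&(b[...,2]>100));
t0=cv2.imread("pics/top0.png");t1=eyes.get_image("top")[:,:,::-1];cv2.imwrite("pics/t10.png",t1)
for nm,(x,y,w,h) in {"match":(345,160,35,25),"glue":(443,168,28,22)}.items(): print(nm,np.abs(t0[y:y+h,x:x+w].astype(int)-t1[y:y+h,x:x+w]).mean())
```

```text
[0.55962377 0.08374801 0.33054534]
R 0.128 [ 8.457826e+03  5.670000e-01 -5.000000e-03] L [1.0177592e+04 6.2000000e-01 1.6100000e-01]
R 0.132 [ 8.585611e+03  5.660000e-01 -4.000000e-03] L [1.0194901e+04 6.1900000e-01 1.6000000e-01]
R 0.136 [ 8.59753e+03  5.65000e-01 -1.00000e-03] L [9.917398e+03 6.180000e-01 1.590000e-01]
R 0.14 [8.611277e+03 5.640000e-01 0.000000e+00] L [9.484896e+03 6.160000e-01 1.580000e-01]
R 0.146 [7.952589e+03 5.630000e-01 2.000000e-03] L [9.021451e+03 6.130000e-01 1.560000e-01]
pred loop end [189.0826291  183.85076074]
[ 497  124  103  121 8714]
[185 138  26  21 296]
[ 337  167  115  176 7104]
[ 152  168  146  124 6599]
[ 287  169   62   46 1052]
[  15  187   53   53 1977]
[300 189  11  11  90]
[ 252  222   95  121 5519]
[ 496  237  144   73 3704]
match 18.56342857142857
glue 4.563311688311688
```

Run:
```python
from h import *
import pickle
for f,m,z,box in(("w2",pickle.load(open("w2.pkl","rb")),.014,(60,200,220,290)),("w10",eyes.camera_model("wrist"),.014,(60,200,220,290)),("top0",eyes.camera_model("top"),.014,(345,155,385,190)),("t10",eyes.camera_model("top"),.014,(345,155,385,190))):
    b=cv2.cvtColor(cv2.imread(f"pics/{f}.png"),cv2.COLOR_BGR2HSV);x0,y0,x1,y1=box
    R=np.zeros(b.shape[:2],np.uint8);R[y0:y1,x0:x1]=(((b[...,0]<8)|(b[...,0]>172))&(b[...,1]>150)&(b[...,2]>80))[y0:y1,x0:x1]
    r=cv2.minAreaRect(np.argwhere(R)[:,::-1].astype(np.float32));print(f,int(R.sum()),np.round(r[0],1),np.round(r[1],1),r[2],ray(m,*r[0],z).round(3))
# loop end in the last wrist image
im=cv2.imread("pics/w10.png");b=cv2.cvtColor(im,cv2.COLOR_BGR2HSV)
for v in range(172,200,3): print(v,"".join("#" if b[v,u,1]<60 and b[v,u,2]>90 else "." for u in range(170,225)))
```

```text
w2 472 [129.7 245. ] [21.1 35.8] 70.82098388671875 [ 0.601 -0.259  0.014]
w10 472 [129.8 245.4] [21.2 35.5] 69.44395446777344 [ 0.601 -0.26   0.014]
top0 204 [362.  172.5] [13. 20.] 90.0 [ 0.602 -0.267  0.014]
t10 204 [362.  172.5] [13. 20.] 90.0 [ 0.602 -0.267  0.014]
172 ............................########################...
175 .....................################################..
178 ....................#######...................####..###
181 ...................#######.......................######
184 ....................###..##.....................#######
187 ....................#####.....................#########
190 .......................#####################.##########
193 ............................................###########
196 .......................................................
199 .......................................................
```

```bash
python3 -c "
from rig import manip
print(manip.sign_off())"
```

```text
the job is handed in; nothing more can be done
None
```

The job is handed in: the cotter is home round the right buffer's tail, the weight is back on the bench near where it started, and the matchbox and glue bottle are unmoved by the images, all in about 30 s of robot time. The snap was read from the push force dropping away and the loop end matching its seated position, not seen directly, because the tail is hidden under the beam.

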